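# Gap check on a hot-glass bench press

## Task

The bench press is shut for pressing thin glass pads. Turn the dial on top of it clockwise until its pointer is on the red mark, then take the taper gauge from its wooden rest by the handle and, with the blade flat on the lower plate and square to the front of the press, slide its tip in under the top plate just until it drags snugly between the two plates - do not force it in, which would lift the sprung top plate. Finish holding the gauge there by its handle, still and gripped, so the gap can be read off it, and leave everything else on the table where it is.

Things in the scene. Friction and masses are not known exactly. Their poses are not given: they have to be found in the camera images.
- plate_front (a point): Point on the lower plate's flat upper face, below the middle of the top plate's front edge, 60 mm above the table. x points level into the press (the way the blade goes in), z up, y to the left along that edge. The lower plate reaches 30 mm in front of this point (x = -30 mm), so the blade can first be laid on it; the top plate covers x = 0 to 70 mm.
- press: Fixed green bench press, origin on the table below its middle, x into the press. Base 210 mm wide (y), 42 mm high, front at x = -80 mm. Plates: lower dark graphite, 100 mm wide; top bare steel, 80 mm wide, 12 mm thick. Head 125 to 151 mm high, dial on it reaching forward to x = -42 mm; a latched lever behind. Gap between the plates: 7.0 mm minus 2.0 mm per rad of the dial, so 3.0 mm at the red mark.
- dial (a joint): Angle of the press's dial knob, rad, 0 to 3.0, growing clockwise seen from above. The red mark is at 2.0; white marks every 0.25. It stays where it is left (friction 0.06 N m). Turning it clockwise lowers the top plate.
- dial_grip (a point): On the dial's axis, 184 mm above the table, where to grip its black bar: 42 mm long along x, 14 mm wide along y, top 8 mm above this point. 22 mm below this point is the top of its round 46 mm skirt, 30 mm below it the flat 84 mm scale plate. x points along the bar to the white pointer and turns with the knob; on the red mark it faces the front of the press.
- top_plate (a joint): How far the top plate is lifted off its stop against its springs, m, 0 to 0.004. It begins to lift at 7 N; a blade that lifts it is squeezed with 7 N and drags with about 4 to 7 N, most of it from the top plate (friction 0.6); the graphite lower plate is slippery (0.15).
- gauge_grip (a point): Where to grip the taper gauge: half-way up its wooden handle, which is 18 mm wide (y), 18 mm high, from x = -65 to 25 mm. x points to the blade's tip, z up. The steel blade, 16 mm wide, runs from x = 25 to 135 mm, its flat underside 2.5 mm below this point. 130 g, balanced 15 mm ahead of this point. It starts level on its rest, this point 55 mm above the table.
- gauge_tip (a point): Blade tip: middle of the lower edge of its front end, 135 mm ahead of gauge_grip, 2.5 mm below it; same axes. The blade is 2.0 mm thick here and 1 mm thicker every 25 mm, up to 5.0 mm at 75 mm and beyond: in a 3.0 mm gap it begins to drag with the tip 25 mm behind the top plate's front edge. Black lines every 12.5 mm, a full-width one at 3.0 mm thickness.
- lower_plate: The fixed lower plate of the press, dark graphite, 110 x 100 mm, upper face 60 mm above the table; same origin and axes as the press.
- tool_rest: Fixed wooden rest of the gauge: board 200 x 70 x 12 mm (x = -80 to 120 mm) with two notched uprights, 16 mm thick in x: one at x = -55 mm under the handle's end, one at x = 95 mm under the blade, cheeks 10 mm high beside the gauge. Origin on the table below the gauge's grip (within 4 mm); x along the gauge to its tip. The gauge lifts straight up out of it.
- block: Charred wooden blowing block: U-shaped trough 105 x 100 x 53 mm with a handle 160 mm long to -y; leave alone. Origin at the centre of its underside.
- paddle: Graphite paddle, 100 x 75 x 14 mm slab to +x, wooden handle 150 mm to -x; leave alone. Origin under the rear edge of the slab.
- jacks: Steel jacks (big spring tongs) lying flat, 260 x 60 x 12 mm along x; leave alone. Origin at the centre of its underside.
- tumbler: Green glass tumbler, 76 mm wide, 95 mm tall; leave alone. Origin at the centre of its underside.
- optic_mould: Brass ring mould, 80 mm wide, 75 mm tall, standing on the steel plate along the far edge; leave alone. Origin at the centre of its underside.
- wax: Round cake of yellow beeswax, 68 mm wide, 24 mm tall; leave alone. Origin at the centre of its underside.
- frit_jar: Amber jar with steel cap, 64 mm wide, 85 mm tall; leave alone. Origin at the centre of its underside.
Mind the look-alikes: they are no part of the job. Of the things that look like the tool_rest, the smaller one is meant.

How it is judged:
On the way, in this order (a step that is already met when the one before it is completed fails the run):
1. the dial's pointer is on the red mark (value of joint dial between 1.86 and 2.14 rad), for 0.3 s.
2. the gauge is in the fingers and off its rest (contact force between the fingers and gauge above 2 N and contact force between gauge and tool_rest below 0.05 N and height (world z) of gauge_grip above 0.06 m), for 0.2 s.
3. the blade drags between the two plates (x of gauge_tip in the frame of plate_front between 0.012 and 0.05 m and y of gauge_tip in the frame of plate_front between -0.028 and 0.028 m and contact force between gauge and top_plate above 0.8 N and contact force between gauge and lower_plate above 0.4 N and value of joint top_plate below 0.0009 m), for 0.2 s.
At the end, for the whole second after the job is handed in: Dial within 0.14 rad of the red mark; gauge gripped, still, square to the press within 0.2 rad, its tip 12 to 50 mm under the top plate and within 28 mm of its middle line, bearing on the lower plate (0.4 N) and top plate (0.8 N) and lifting the top plate less than 0.9 mm (all of step 1 and all of step 3 and angle between the x axis of gauge_grip and the x axis of plate_front, either way round below 0.2 rad and contact force between the fingers and gauge above 2 N and linear speed of gauge below 0.01 m/s); the arm keeps its last pose, push and grip.
It fails at once if the blade is forced in: the top plate is lifted by more than 1.6 mm (value of joint top_plate above 0.0016 m).
It fails at once if another thing on the table is moved by more than 25 mm (distance of any of block, paddle, jacks, tumbler, optic_mould, wax, frit_jar from where it was at the start of the episode above 0.025 m).
It also fails if it takes over 72 s, if anything falls off the work surface, if the arm or the gripper's body presses on something with over 40 N, if the wrist force passes 120 N, or if a joint passes its speed limit or range.

## Robot

A 6-joint arm with a two-finger parallel gripper is mounted at the origin on the work surface. World frame = base frame: x ahead of the robot, y to its left, z up, the work surface at z = 0. Lengths are in m, angles in rad, forces in N, time in s.
With the tool pointing down it reaches from about 0.225 to 0.875 m from the base axis. Payload 3.4 kg.
Tool frame: the origin (TCP) lies midway between the tips of the shut fingers; the grasp point (between the pads) lies 19 mm behind it; z points along the fingers, y is the direction in which the jaws open and shut (so a half turn about z gives the same grasp; the last joint's range is limited). The gripper opens to 85 mm and grips with 20 to 120 N. Pads are 22 mm wide; open, the fingers measure 114 mm over their backs; the gripper's body (76 mm by 85 mm) begins 54 mm behind the grasp point. The pads swing forward as they close: fully open they stand 13 mm farther back than shut.
Start: joints at [-1.399, 0.276, 1.505, -0, 1.361, -0.121], TCP at [0.166, -0.551, 0.194] pointing down, gripper open.
Joint ranges: [-2.89, 2.89], [-0.75, 2.08], [0.22, 2.7], [-1.18, 4.32], [0.11, 2.71], [-2.7, 2.7]. Speed limits (rad/s): [2.57, 2.57, 3.14, 3.14, 3.14, 3.14].

## Interface

Orientations are given as a unit quaternion [x, y, z, w].
In Python, from bench import r gives the robot as it stands.
- The arm moves only by the tool arm_command, never from a script. Its arguments are lists of equal length, an entry for each row: "offset": the shift along the tool's x, y, z in m, a list of three; "turn": the turn, a rotation vector about the tool's x, y, z in rad, a list of three; "fingers": the finger opening in m, from 0 to 0.0854. In form: {"offset": [[tx, ty, tz], ...], "turn": [[wx, wy, wz], ...], "fingers": [fingers, ...]}. A call has 1 to 5 rows; each row is the pose to reach, as a shift and turn from the pose commanded when the call began, along the tool's axes at that moment; what a row does not reach only later rows make up. A row lasts 1/8 s, in which the tool goes at most 62.5 mm and 10.7 degrees, less where a joint would pass 70% of its speed; a pose out of reach is approached as far as the arm can. A call with a gripper value outside its range is refused whole. The fingers move at their own pace and stop on an object; "force" is the grip in N (left out, the last holds). Time passes only in rows, so rows that repeat a pose let the fingers close. It gives the time, the measured TCP pose, the force and the opening at its end, in the units of the state.
- r.observe(): the state, without advancing time (a new reading comes with each control period).
- r.capture(name): name is "scene" or "top" or "wrist"; returns the picture (480x640x3 uint8, red, green, blue); there is no depth.
- r.camera_info(name): a dict with "vertical_fov" (degrees; the focal length in pixels is half the picture's height over the tangent of half this angle, whatever the lens; pixels are square), "cx", "cy" (the principal point, pixels), "dist_coeffs" ([k1, k2, p1, p2, k3] as OpenCV has them; the pictures are not rectified), "rvec" (rotation vector, rad) and "tvec" (3), from world to camera coordinates, as OpenCV has them. Camera axes: x right, y down, z forward; pixel columns grow to the right and rows downward; lengths in m; the calibration is good to about 2 mm. A picture is of the moment at which its call begins: read the wrist's pose just before it. camera_info takes no time and is no camera call; for the wrist camera it gives the pose at the moment of the call.
- r.job_done(): hands the job in, once; it reports no verdict.
The state is a dict: "time": time; "joint_positions": joint angles; "joint_vel": joint speeds; "joint_torque": joint torques, N m; "ee_pos": TCP position; "eef_rot": TCP orientation; "ft_force": force on the tool from outside, world axes, zero at the start; "torque": the same for the moment, N m; "gripper_width": finger opening in m.
Only numpy, scipy, OpenCV 4.12 (cv2) and the standard library are available. Lean on these libraries where they do the work, as an engineer would, in place of code of your own. Each camera call takes 0.05 s, during which the arm holds its last target.

## Working session

There is one attempt and no reset: what is moved stays moved. The work goes in short steps, Python scripts to look and compute and a tool call to move; the robot and the scene stay as the last step left them, time stands still between calls to the robot, and variables do not carry over. Pictures are saved under pics/ and viewed, and the job is handed in when it is done.

Besides the shell and the picture viewer there is one more tool, called after "Request:" in YAML: its name, and indented under it one key for each argument. arm_command: Moves the arm, as the interface text tells. Its arguments: {"type":"object","properties":{"offset":{"type":"array"},"turn":{"type":"array"},"fingers":{"type":"array"},"force":{"type":"number"}},"required":["offset","turn","fingers"]}

```bash
ls; mkdir -p pics; python3 - <<'E'
from bench import r
import cv2
for n in("scene","top","wrist"):
    im=r.capture(n); cv2.imwrite(f"pics/{n}0.png",im[:,:,::-1])
    c=r.camera_info(n); print(n,c)
print(r.observe())
E
```

```text
pics
scene {'vertical_fov': 50.50206476019643, 'cx': 314.3758668802518, 'cy': 237.6747616348119, 'dist_coeffs': array([-0.07140562,  0.        ,  0.        ,  0.        ,  0.        ]), 'rvec': array([ 2.25252691,  1.33493311, -0.39051206]), 'tvec': array([-0.26950744, -0.28122885,  1.61489609])}
top {'vertical_fov': 45.12655675525133, 'cx': 317.41028244782285, 'cy': 231.585346367642, 'dist_coeffs': array([-0.08884471,  0.        ,  0.        ,  0.        ,  0.        ]), 'rvec': array([ 2.11647599, -2.14344662,  0.1957356 ]), 'tvec': array([0.03667833, 0.51415741, 1.67129395])}
wrist {'vertical_fov': 69.84253307471498, 'cx': 315.7483085961814, 'cy': 236.81101577947635, 'dist_coeffs': array([0.00715688, 0.        , 0.        , 0.        , 0.        ]), 'rvec': array([-2.29876215,  1.70906523,  0.28449245]), 'tvec': array([-0.57508384, -0.0421844 ,  0.38091349])}
{'time': 0.15, 'joint_positions': array([-1.39894984e+00,  2.76464817e-01,  1.50587060e+00, -1.73735487e-05,
        1.36070563e+00, -1.20978059e-01]), 'joint_vel': array([ 0.00034411, -0.00088847, -0.00445357,  0.00084579,  0.00139696,
        0.00162221]), 'joint_torque': array([ 1.94161417e-03, -4.17143297e+01, -2.46032059e+01, -1.01420817e-04,
        7.62647105e-03, -2.32904384e-06]), 'ee_pos': array([ 0.16589868, -0.55006354,  0.19361859]), 'eef_rot': array([ 9.89300332e-01,  1.45891497e-01, -2.69090490e-05, -7.23744617e-04]), 'ft_force': array([-0.50349378,  0.23138886, -0.30244877]), 'torque': array([-0.00298982, -0.00629736,  0.01156792]), 'gripper_width': 0.08515103638201543}
```

View pics/scene0.png

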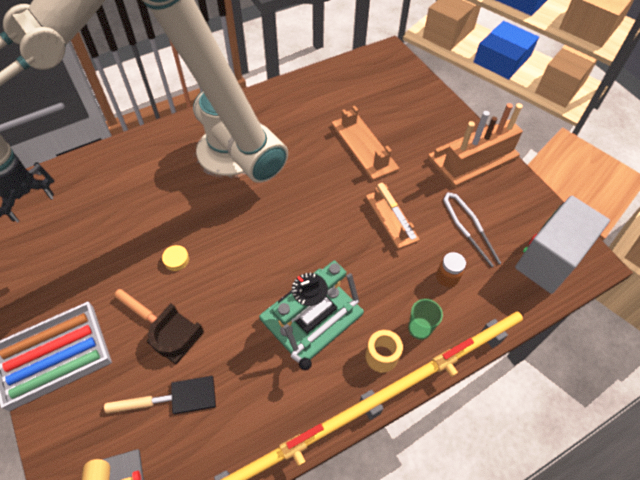

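View pics/top0.png

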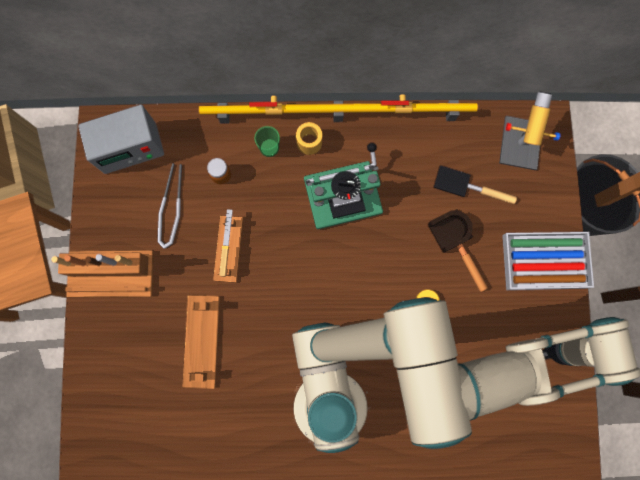

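View pics/wrist0.png

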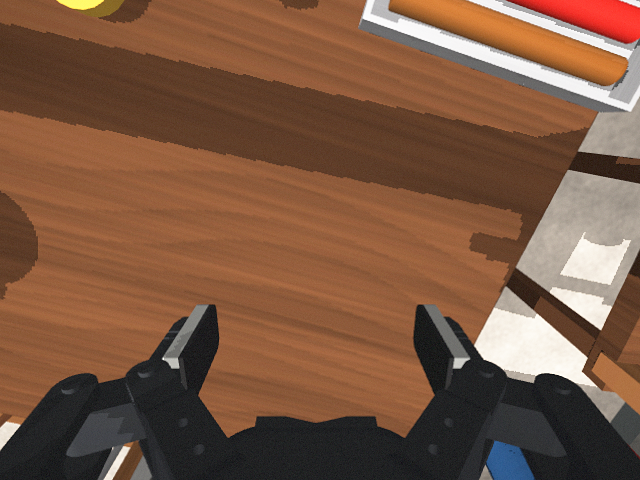

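The top picture shows the press at about (345,193). There are two candidates for the rest: the small one at (228,247), which holds the gauge, and a larger empty one at (201,341). The small one is meant. I'll enlarge it to confirm.

```bash
cat > h.py <<'E'
import numpy as np, cv2
from bench import r
from scipy.spatial.transform import Rotation as R
def cam(n):
    c=r.camera_info(n); f=240/np.tan(np.radians(c['vertical_fov'])/2)
    K=np.array([[f,0,c['cx']],[0,f,c['cy']],[0,0,1.]])
    return K,c['dist_coeffs'],np.array(c['rvec'],float),np.array(c['tvec'],float)
def onz(cm,px,z):
    K,d,rv,tv=cm
    u=cv2.undistortPoints(np.array([[px]],float),K,d)[0,0]
    Rm=cv2.Rodrigues(rv)[0]; o=-Rm.T@tv; v=Rm.T@np.array([u[0],u[1],1.])
    return o+v*(z-o[2])/v[2]
def proj(cm,P):
    K,d,rv,tv=cm
    return cv2.projectPoints(np.array(P,float).reshape(-1,1,3),rv,tv,K,d)[0][:,0]
def tri(obs):
    A=np.zeros((3,3));b=np.zeros(3)
    for (K,d,rv,tv),px in obs:
        u=cv2.undistortPoints(np.array([[px]],float),K,d)[0,0]
        Rm=cv2.Rodrigues(rv)[0]; o=-Rm.T@tv; v=Rm.T@np.array([u[0],u[1],1.]);v/=np.linalg.norm(v)
        M=np.eye(3)-np.outer(v,v);A+=M;b+=M@o
    return np.linalg.solve(A,b)
def crop(src,dst,x,y,w,h,s):
    im=cv2.imread(src)[y:y+h,x:x+w]; cv2.imwrite(dst,cv2.resize(im,None,fx=s,fy=s,interpolation=cv2.INTER_CUBIC))
E
python3 -c "
from h import *
crop('pics/top0.png','pics/tg.png',190,200,70,90,6)
crop('pics/top0.png','pics/tp.png',295,135,100,100,6)
crop('pics/scene0.png','pics/sp.png',250,250,120,125,5)
"
```

```text
(no output)
```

View pics/tg.png

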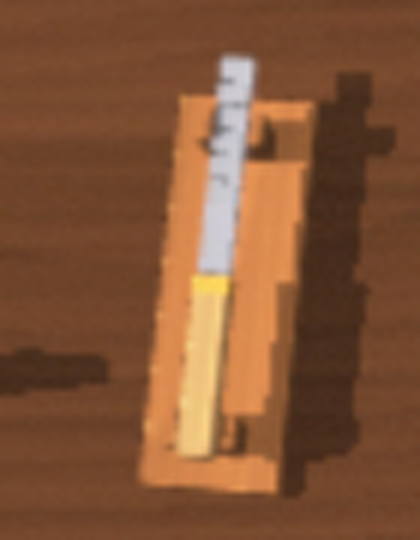

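View pics/tp.png

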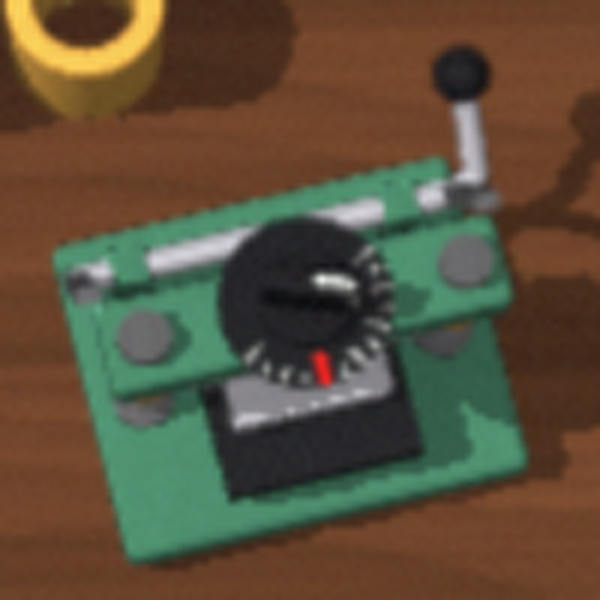

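View pics/sp.png

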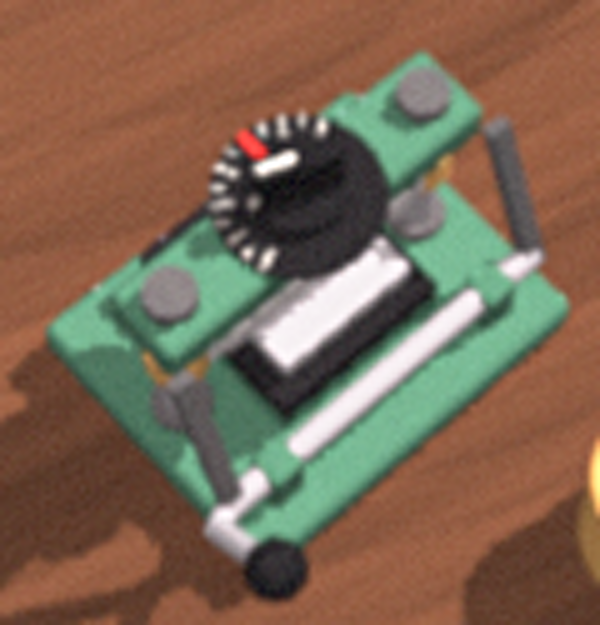

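```bash
python3 - <<'E'
from h import *
t=cam("top");s=cam("scene")
c=lambda x,y,ox,oy,k:(ox+(x+.5)/k-.5,oy+(y+.5)/k-.5)
a=onz(t,c(130,562,295,135,6),.042);b=onz(t,c(527,466,295,135,6),.042)
print("front edge",a,b,np.linalg.norm(a-b))
d=b-a;ang=np.arctan2(d[1],d[0]);print("yaw into",np.degrees(ang)+90)
yaw=ang+np.pi/2; x=np.array([np.cos(yaw),np.sin(yaw),0]); o=(a+b)/2+x*.08;o[2]=0;print("press origin",o)
print("dial topz184?",onz(t,c(305,297,295,135,6),.17))
# gauge
tip=onz(t,c(238,57,190,200,6),.0525);rear=onz(t,c(195,457,190,200,6),.055+.009)
jn=onz(t,c(210,284,190,200,6),.06)
print("tip",tip,"rear",rear,"junc",jn,np.linalg.norm(tip-rear))
print("yaw",np.degrees(np.arctan2(*(tip-rear)[[1,0]])))
K,dd,rv,tv=cam("wrist");Rm=cv2.Rodrigues(rv)[0];o=-Rm.T@tv;st=r.observe();T=R.from_quat(st['eef_rot'])
print("cam in tool",T.inv().apply(o-st['ee_pos']));print((T.inv()*R.from_matrix(Rm.T)).as_matrix().round(3)); print(T.as_matrix().round(3))
E
```

```text
front edge [0.52545461 0.03347179 0.042     ] [ 0.57189379 -0.16583611  0.042     ] 0.20464660927155784
yaw into 13.116028947384862
press origin [ 0.6265872  -0.04802826  0.        ]
dial topz184? [ 0.62633476 -0.04925643  0.17      ]
tip [0.58496804 0.29269325 0.0525    ] rear [0.38424647 0.30917093 0.064     ] junc [0.46962596 0.30370193 0.06      ] 0.2017248460446016
yaw -4.693014450425317
cam in tool [ 0.08262618  0.0006387  -0.18005346]
[[-0.001 -0.946 -0.323]
 [ 1.    -0.001  0.   ]
 [-0.001 -0.323  0.946]]
[[ 0.957  0.289 -0.   ]
 [ 0.289 -0.957  0.001]
 [ 0.    -0.001 -1.   ]]
```

The crop confirms it. The gauge lies on the small rest, with its tip at (229.5,209) and its rear end at (222,276), so it is 202 mm long. The press's front faces the robot. I'll move over the dial for a close look.

Request:
arm_command:
  offset:
    - [0.045, -0.027, -0.022]
    - [0.094, -0.056, -0.044]
    - [0.143, -0.085, -0.066]
    - [0.192, -0.114, -0.088]
    - [0.24, -0.142, -0.11]
  turn:
    - [0, 0, -0.143]
    - [0, 0, -0.286]
    - [0, 0, -0.429]
    - [0, 0, -0.572]
    - [0, 0, -0.715]
  fingers: [0.05, 0.05, 0.05, 0.05, 0.05]

```text
time: 0.78
ee_pos: [0.3557, -0.3437, 0.3049]
eef_rot: [0.875, 0.485, 0.0, 0.0]
ft_force: [0.5, -0.7, 0.3]
gripper_width: 0.0501
```

```bash
cat >> h.py <<'E'
def togo(p,yaw):
    """tool-frame offset & z-turn to world p, tool x yaw (deg)"""
    st=r.observe();T=R.from_quat(st['eef_rot'])
    W=R.from_matrix(np.array([[np.cos(np.radians(yaw)),np.sin(np.radians(yaw)),0],[np.sin(np.radians(yaw)),-np.cos(np.radians(yaw)),0],[0,0,-1]]).T)
    print("pos",st['ee_pos'].round(4),"t",st['time'],"off",T.inv().apply(np.array(p)-st['ee_pos']).round(4),"turn",(T.inv()*W).as_rotvec().round(4),"F",st['ft_force'].round(2),"w",round(st['gripper_width'],4))
E
python3 -c "
from h import *
togo([.626,-.049,.30],115)"
```

```text
pos [ 0.3557 -0.3437  0.3049] t 0.775 off [0.3932 0.0731 0.0049] turn [ 2.000e-04 -0.000e+00 -9.948e-01] F [ 0.51 -0.67  0.34] w 0.0501
```

Request:
arm_command:
  offset:
    - [0.06, 0.011, 0]
    - [0.12, 0.022, 0]
    - [0.18, 0.033, 0]
    - [0.24, 0.045, 0]
    - [0.3, 0.056, 0]
  turn:
    - [0, 0, -0.15]
    - [0, 0, -0.3]
    - [0, 0, -0.45]
    - [0, 0, -0.6]
    - [0, 0, -0.75]
  fingers: [0.05, 0.05, 0.05, 0.05, 0.05]

```text
time: 1.4
ee_pos: [0.5633, -0.1199, 0.3041]
eef_rot: [0.636, 0.772, -0.0, 0.0]
ft_force: [0.4, -1.2, -0.1]
gripper_width: 0.0501
```

```bash
python3 -c "
from h import *
togo([.626,-.049,.30],115)"
```

```text
pos [ 0.5633 -0.1199  0.3041] t 1.4 off [0.0576 0.0751 0.004 ] turn [-0.0004  0.0003 -0.2443] F [ 0.43 -1.17 -0.07] w 0.0501
```

Request:
arm_command:
  offset:
    - [0.029, 0.038, 0.002]
    - [0.058, 0.075, 0.004]
    - [0.058, 0.075, 0.004]
    - [0.058, 0.075, 0.004]
  turn:
    - [0, 0, -0.12]
    - [0, 0, -0.244]
    - [0, 0, -0.244]
    - [0, 0, -0.244]
  fingers: [0.05, 0.05, 0.05, 0.05]

```text
time: 1.9
ee_pos: [0.6246, -0.0509, 0.2998]
eef_rot: [0.54, 0.842, -0.001, -0.0]
ft_force: [0.4, -0.2, 0.1]
gripper_width: 0.0499
```

```bash
python3 -c "
from h import *
togo([.626,-.049,.30],115)
print(cam('wrist')[2:])
cv2.imwrite('pics/w1.png',r.capture('wrist')[:,:,::-1])
"
```

```text
pos [ 0.6246 -0.0509  0.2998] t 1.9 off [ 0.0011  0.002  -0.0002] turn [-0.0017 -0.0001 -0.0058] F [ 0.4  -0.2   0.14] w 0.0499
(array([-2.75285331, -0.60135975, -0.09711591]), array([-0.54523639, -0.36737219,  0.38266373]))
```

View pics/w1.png

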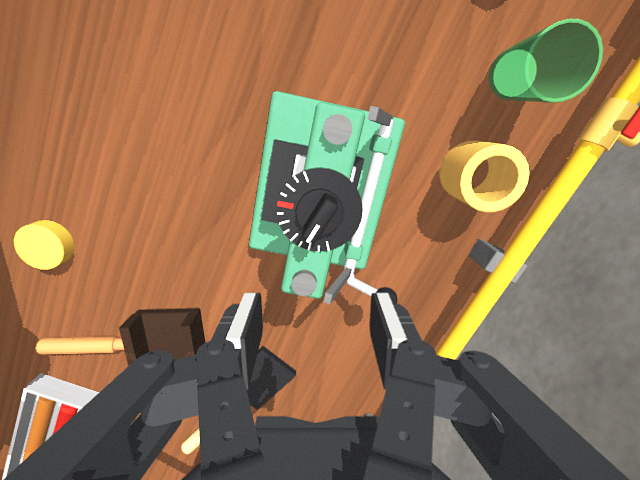

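```bash
python3 -c "
from h import *
crop('pics/w1.png','pics/w1c.png',240,85,170,220,4)
im=cv2.imread('pics/w1c.png');cv2.imwrite('pics/w1d.png',cv2.resize(cv2.imread('pics/w1.png')[155:265,260:375],None,fx=5,fy=5,interpolation=cv2.INTER_CUBIC))
cv2.imwrite('pics/w1e.png',cv2.resize(cv2.imread('pics/w1.png')[85:305,240:410],None,fx=2.7,fy=2.7,interpolation=cv2.INTER_CUBIC))
"
```

```text
(no output)
```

View pics/w1d.png

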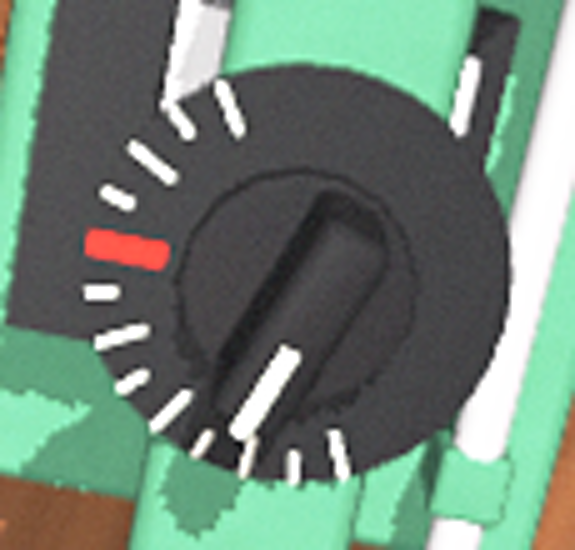

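View pics/w1e.png

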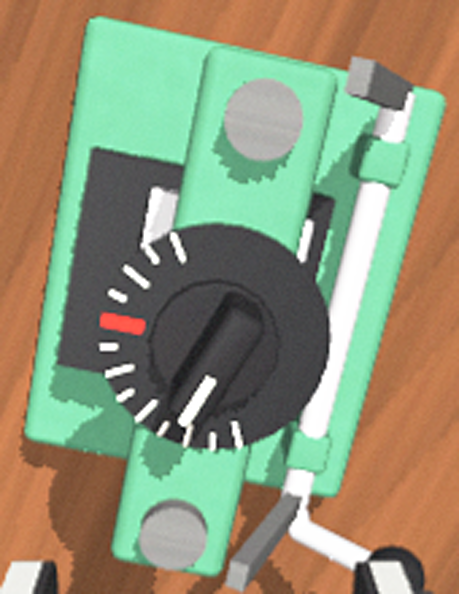

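```bash
python3 - <<'E'
from h import *
w=cam("wrist")
d=lambda x,y:(260+(x+.5)/5-.5,155+(y+.5)/5-.5)
e=lambda x,y:(240+(x+.5)/2.7-.5,85+(y+.5)/2.7-.5)
fl=onz(w,e(88,17),.042);fr=onz(w,e(28,440),.042);br=onz(w,e(335,495),.042);bl=onz(w,e(443,95),.042)
print(fl,fr,bl,br,np.linalg.norm(fl-fr))
v=fr-fl;yaw=np.arctan2(v[1],v[0])+np.pi/2;print("yaw",np.degrees(yaw))
v=fl-bl;print(np.linalg.norm(v),np.degrees(np.arctan2(-v[1],-v[0])))
X=np.array([np.cos(yaw),np.sin(yaw),0]);print("press o",(fl+fr)/2+.08*X)
p=[onz(w,d(290,352),.192),onz(w,d(240,435),.192)];v=p[1]-p[0];print("pointer dir",np.degrees(np.arctan2(v[1],v[0])),p)
print("skirt",onz(w,d(297,297),.162))
# scale plate rim points
for q in [(510,270),(300,65),(300,480)]:print("rim",onz(w,d(*q),.154))
print("bar rear",onz(w,d(358,225),.192))
for n,q in (("redout",(87,243)),("redin",(168,255)),("m0",(345,478)),("m0in",(332,432)),("m12",(222,85)),("m12in",(240,133))):print(n,onz(w,d(*q),.154))
pf=[onz(w,e(93,150),.06),onz(w,e(58,365),.06)];print("lowerplate front",pf)
E
```

```text
[0.52956722 0.03052209 0.042     ] [ 0.57650784 -0.1643675   0.042     ] [0.68583111 0.066666   0.042     ] [ 0.73109724 -0.12682676  0.042     ] 0.20046289536733705
yaw 13.542178419318079
0.16038947958260938 13.023513987783176
press o [ 0.63081335 -0.04818982  0.042     ]
pointer dir -95.30924824965021 [array([ 0.62713588, -0.05555229,  0.192     ]), array([ 0.62548774, -0.07328753,  0.192     ])]
skirt [ 0.62767484 -0.05325402  0.162     ]
rim [ 0.66412399 -0.03295558  0.154     ]
rim [ 0.61031179 -0.01411484  0.154     ]
rim [ 0.6452925  -0.08985856  0.154     ]
bar rear [ 0.62823456 -0.03011996  0.192     ]
redout [ 0.58704113 -0.0623229   0.154     ]
redin [ 0.60228115 -0.05796874  0.154     ]
m0 [ 0.65342565 -0.08565355  0.154     ]
m0in [ 0.64680838 -0.07776934  0.154     ]
m12 [ 0.59851666 -0.02360667  0.154     ]
m12in [ 0.60529915 -0.03045356  0.154     ]
lowerplate front [array([ 0.55423016, -0.01838658,  0.06      ]), array([ 0.57631322, -0.11550496,  0.06      ])]
```

The wrist picture shows the dial centred at about (319,214), its pointer at (313,233) and the red mark at (285,205). The pointer sits at -95°. Red faces the press's front at about -167°, so the dial is near 0.75 and needs about 1.25 rad clockwise. I'll go down on the bar.

```bash
python3 -c "
from h import *
togo([.627,-.0515,.168],84.7)"
```

```text
pos [ 0.6244 -0.0513  0.3002] t 1.95 off [-0.0012  0.0024  0.1321] turn [-1.100e-03  5.000e-04  5.223e-01] F [-0.08 -1.   -0.22] w 0.0498
```

Request:
arm_command:
  offset:
    - [0, 0.001, 0.02]
    - [0, 0.002, 0.04]
    - [-0.001, 0.002, 0.06]
    - [-0.001, 0.002, 0.075]
    - [-0.001, 0.002, 0.075]
  turn:
    - [0, 0, 0.17]
    - [0, 0, 0.34]
    - [0, 0, 0.52]
    - [0, 0, 0.522]
    - [0, 0, 0.522]
  fingers: [0.05, 0.05, 0.05, 0.05, 0.05]

```text
time: 2.58
ee_pos: [0.6262, -0.0514, 0.2244]
eef_rot: [0.738, 0.675, -0.001, -0.001]
ft_force: [-0.4, -0.4, 0.3]
gripper_width: 0.0499
```

```bash
python3 -c "
from h import *
togo([.627,-.0515,.168],84.7)
w=cam('wrist')
im=r.capture('wrist')[:,:,::-1].copy()
cv2.imwrite('pics/w2.png',im)
print(proj(w,[.627,-.0515,.192]))
"
```

```text
pos [ 0.6262 -0.0514  0.2244] t 2.575 off [-0.0001  0.0009  0.0564] turn [-0.0023 -0.      0.0025] F [-0.38 -0.45  0.28] w 0.0499
[[317.57709718 250.92014392]]
```

View pics/w2.png

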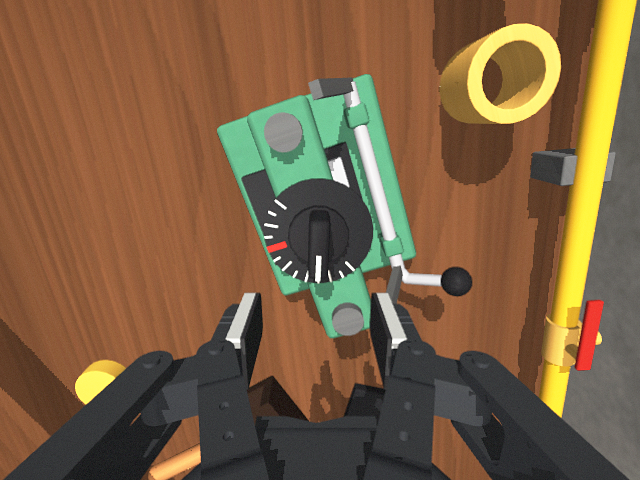

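```bash
python3 -c "
from h import *
crop('pics/w2.png','pics/w2c.png',260,175,120,115,5)"
```

```text
(no output)
```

View pics/w2c.png

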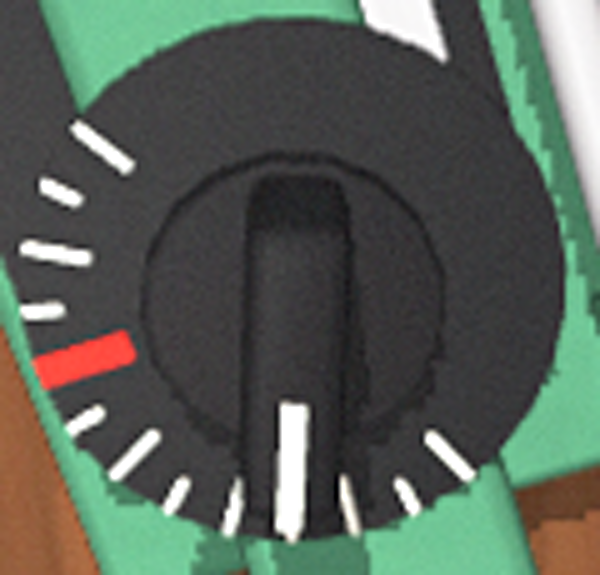

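```bash
python3 - <<'E'
from h import *
w=cam("wrist")
d=lambda x,y:(260+(x+.5)/5-.5,175+(y+.5)/5-.5)
a=onz(w,d(298,228),.192);b=onz(w,d(292,540),.192);print(a,b,np.linalg.norm(a-b),(a+b)/2,np.degrees(np.arctan2(*(b-a)[[1,0]])))
a=onz(w,d(143,300),.162);b=onz(w,d(443,300),.162);print((a+b)/2,np.linalg.norm(a-b))
a=onz(w,d(295,155),.162);print("skirt top",a)
a=onz(w,d(300,18),.154);print("rim top",a); a=onz(w,d(564,280),.154);print("rim right",a)
print(onz(w,d(82,361),.154),onz(w,d(448,454),.154))
E
```

```text
[ 0.63075226 -0.03075058  0.192     ] [ 0.62602904 -0.07510514  0.192     ] 0.04460533517218886 [ 0.62839065 -0.05292786  0.192     ] -96.07840106071299
[ 0.62854869 -0.05048292  0.162     ] 0.04480420252411399
skirt top [ 0.63080109 -0.02839812  0.162     ]
rim top [ 0.6332226  -0.00998444  0.154     ]
rim right [ 0.6701098 -0.053703   0.154    ]
[ 0.59466543 -0.06017592  0.154     ] [ 0.65063998 -0.08113117  0.154     ]
```

Request:
arm_command:
  offset:
    - [0, 0.002, 0.02]
    - [0, 0.002, 0.04]
    - [0, 0.002, 0.056]
    - [0, 0.002, 0.056]
  turn:
    - [0, 0, 0.015]
    - [0, 0, 0.015]
    - [0, 0, 0.015]
    - [0, 0, 0.015]
  fingers: [0.05, 0.05, 0.05, 0.05]

```text
time: 3.12
ee_pos: [0.6288, -0.0509, 0.1685]
eef_rot: [0.743, 0.669, -0.001, -0.001]
ft_force: [0.4, 0.1, 0.7]
gripper_width: 0.0502
```

Request:
arm_command:
  offset:
    - [0, 0, 0]
    - [0, 0, 0]
    - [0, 0, 0]
    - [0, 0, 0]
    - [0, 0, 0]
  turn:
    - [0, 0, 0]
    - [0, 0, 0]
    - [0, 0, 0]
    - [0, 0, 0]
    - [0, 0, 0]
  fingers: [0.03, 0.02, 0.01, 0.008, 0.008]
  force: 30

```text
time: 3.75
ee_pos: [0.6294, -0.0508, 0.1694]
eef_rot: [0.744, 0.669, 0.0, 0.0]
ft_force: [0.2, -0.4, 0.2]
gripper_width: 0.008
```

```bash
python3 -c "
from h import *
togo([.6283,-.052,.168],84)
print(r.observe()['torque'])
cv2.imwrite('pics/w3.png',r.capture('wrist')[:,:,::-1])
"
```

```text
pos [ 0.6294 -0.0508  0.1694] t 3.75 off [-0.0013 -0.001   0.0014] turn [ 0.0002  0.0001 -0.0012] F [ 0.19 -0.4   0.18] w 0.008
[ 0.04475601 -0.01451722 -0.01248208]
```

View pics/w3.png

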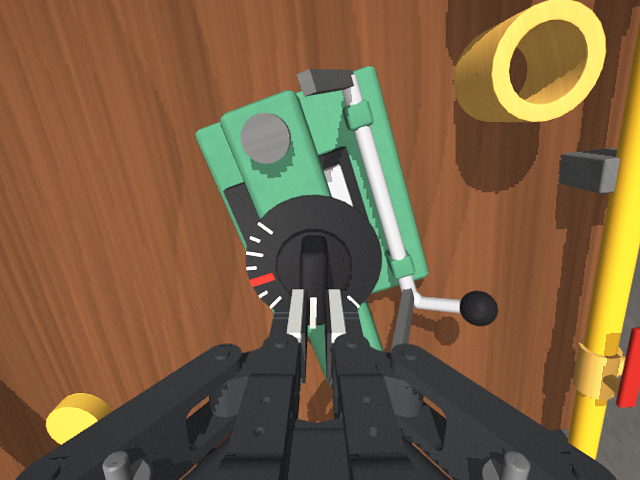

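```bash
python3 -c "
from h import *
crop('pics/w3.png','pics/w3c.png',240,210,150,180,4)
w=cam('wrist');T=R.from_quat(r.observe()['eef_rot']);p=r.observe()['ee_pos']
print(proj(w,[p,p+T.apply([0,0,-.019]),p+T.apply([0,.004,0]),p+T.apply([0,-.004,0]),[.6283,-.052,.192]]))"
```

```text
[[316.34027493 271.26556784]
 [316.40113352 286.53383524]
 [323.32007727 271.26116013]
 [309.36053625 271.27017879]
 [314.55010411 292.04029037]]
```

View pics/w3c.png

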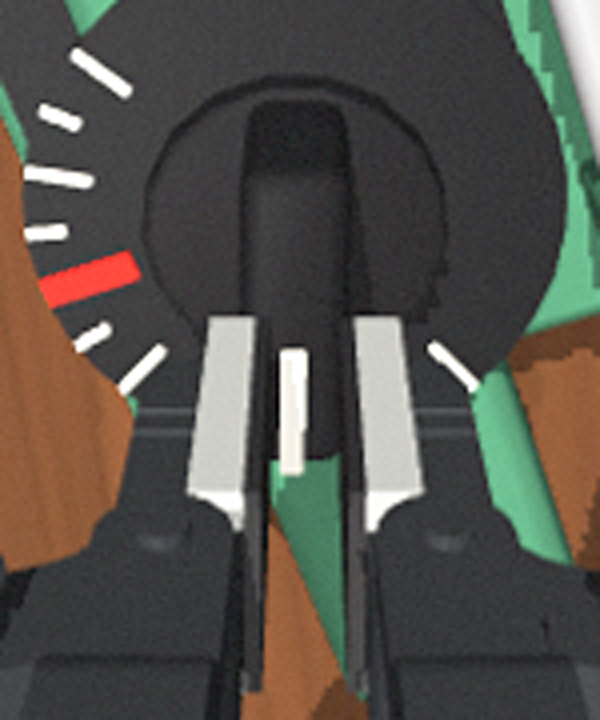

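Request:
arm_command:
  offset:
    - [0, 0, 0]
    - [0, 0, 0]
    - [0, 0, 0]
  turn:
    - [0, 0, 0]
    - [0, 0, 0]
    - [0, 0, 0]
  fingers: [0, 0, 0]
  force: 30

```text
time: 4.18
ee_pos: [0.6294, -0.0509, 0.1692]
eef_rot: [0.744, 0.669, -0.0, 0.0]
ft_force: [0.2, -0.3, 0.0]
gripper_width: -0.0001
```

```bash
python3 -c "
from h import *
togo([.6283,-.052,.168],84)
cv2.imwrite('pics/w4.png',r.capture('wrist')[:,:,::-1])
crop('pics/w4.png','pics/w4c.png',240,210,150,180,4)
"
```

```text
pos [ 0.6294 -0.0509  0.1692] t 4.175 off [-0.0012 -0.0009  0.0012] turn [-0.0001  0.0001 -0.0013] F [ 0.21 -0.27  0.03] w -0.0001
```

View pics/w4c.png

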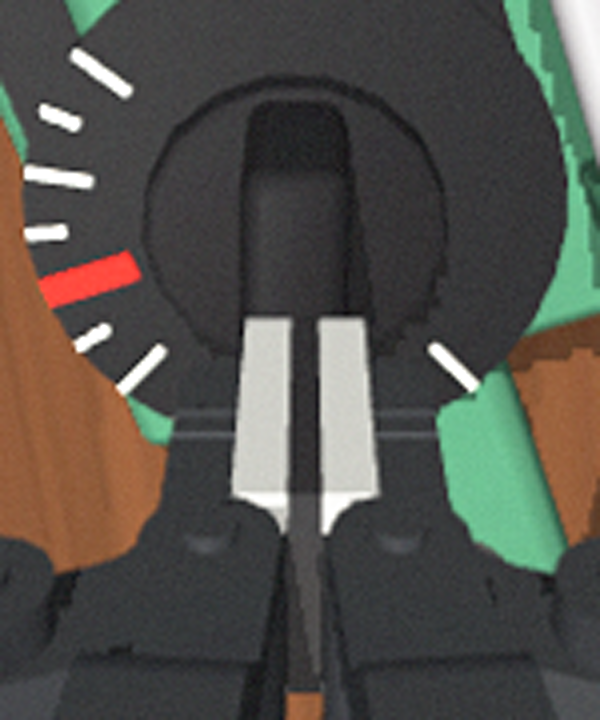

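```bash
python3 -c "
from h import *
for n in ('scene','top'):
    cv2.imwrite(f'pics/{n}5.png',r.capture(n)[:,:,::-1])
    p=r.observe()['ee_pos'];print(proj(cam(n),[p,p+[0,0,.019],[.6283,-.052,.192],[.6283,-.052,.154]]))
crop('pics/scene5.png','pics/s5c.png',235,215,130,130,5)
"
```

```text
[[309.62351819 286.30710222]
 [309.58382799 282.40070982]
 [308.90054983 281.45300597]
 [308.99777244 289.2040877 ]]
[[345.95199648 183.08866204]
 [346.30837389 181.3044275 ]
 [346.79951243 181.3262522 ]
 [346.08196831 184.86194514]]
```

View pics/s5c.png

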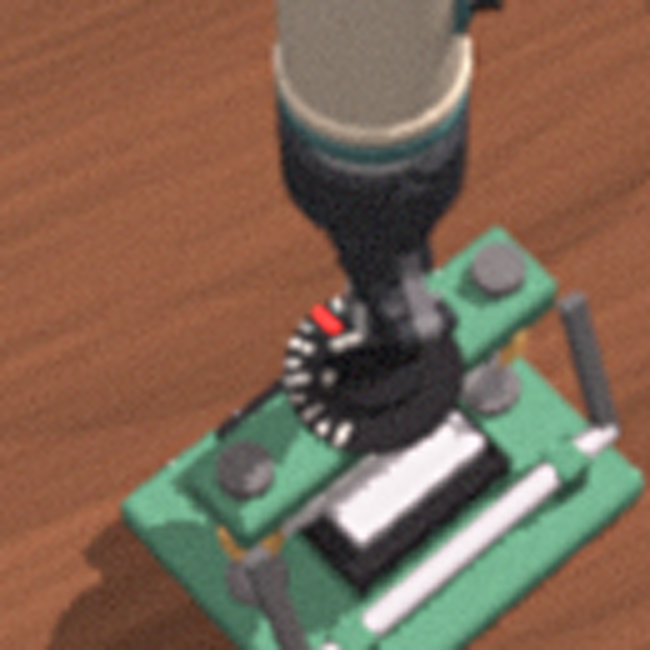

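The fingers shut fully at TCP z = 0.169 without feeling the 14 mm bar. In the picture the pad tips, at about (316,290), look some 40 mm nearer the camera than the TCP should be. I'll touch gently on the bar to find where the tips really are.

Request:
arm_command:
  offset:
    - [0, 0, 0.003]
    - [0, 0, 0.006]
  turn:
    - [0, 0, 0]
    - [0, 0, 0]
  fingers: [0, 0]

```text
time: 4.58
ee_pos: [0.6293, -0.0508, 0.163]
eef_rot: [0.744, 0.669, -0.0, -0.0]
ft_force: [0.0, 0.2, 0.2]
gripper_width: -0.0001
```

Request:
arm_command:
  offset:
    - [0, 0, 0.002]
    - [0, 0, 0.004]
  turn:
    - [0, 0, 0]
    - [0, 0, 0]
  fingers: [0, 0]

```text
time: 4.82
ee_pos: [0.6293, -0.0509, 0.1591]
eef_rot: [0.744, 0.669, -0.0, -0.0]
ft_force: [-0.0, -0.5, -0.7]
gripper_width: -0.0
```

Request:
arm_command:
  offset:
    - [0, 0, 0.003]
    - [0, 0, 0.006]
  turn:
    - [0, 0, 0]
    - [0, 0, 0]
  fingers: [0, 0]

```text
time: 5.08
ee_pos: [0.6296, -0.0509, 0.1549]
eef_rot: [0.744, 0.669, 0.0, 0.001]
ft_force: [-3.6, 0.8, 16.7]
gripper_width: -0.0
```

```bash
python3 -c "
from h import *
togo([.6283,-.052,.168],84)
cv2.imwrite('pics/w6.png',r.capture('wrist')[:,:,::-1])
cv2.imwrite('pics/s6.png',r.capture('scene')[:,:,::-1])
crop('pics/w6.png','pics/w6c.png',220,210,200,150,3)
crop('pics/s6.png','pics/s6c.png',235,215,130,130,5)
"
```

```text
pos [ 0.6296 -0.0509  0.1549] t 5.075 off [-0.0012 -0.0012 -0.0131] turn [ 0.0014  0.0002 -0.0013] F [-3.57  0.81 16.69] w -0.0
```

View pics/w6c.png

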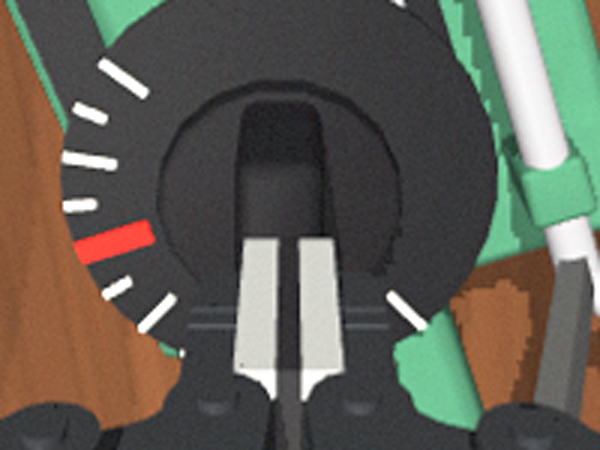

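View pics/s6c.png

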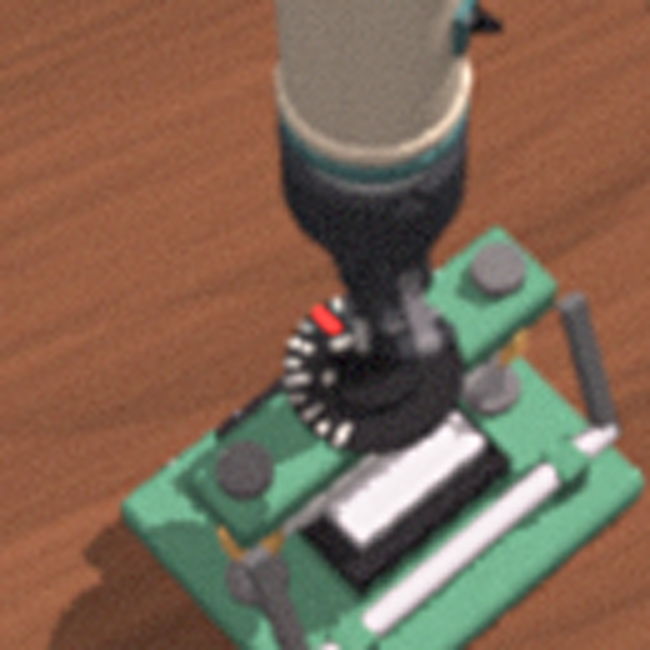

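```bash
python3 -c "
from h import *
w=cam('wrist')
e=lambda x,y:(220+(x+.5)/3-.5,210+(y+.5)/3-.5)
st=r.observe();T=R.from_quat(st['eef_rot'])
for n,q in (('tipL',(245,239)),('tipM',(289,239)),('tipR',(334,239)),('barrear',(282,165))):
    P=onz(w,e(*q),.192);print(n,P,T.inv().apply(P-st['ee_pos']))
"
```

```text
tipL [ 0.62335825 -0.04241086  0.192     ] [ 0.00776303 -0.0070327  -0.03696638]
tipM [ 0.63012317 -0.04314159  0.192     ] [ 0.0077521  -0.00022845 -0.03695519]
tipR [ 0.637043   -0.04388832  0.192     ] [ 0.00774165  0.00673154 -0.03694375]
barrear [ 0.63039564 -0.0306592   0.192     ] [ 0.02019326 -0.00127808 -0.03696033]
```

Contact comes at a reported TCP z of about 0.156, while the bar top is at 0.192. So the real fingertips lie about 36 mm behind the reported TCP, which the picture supports, and sideways they are centred. I'll use that offset from now on: raise, open and descend again.

Request:
arm_command:
  offset:
    - [0, 0, -0.02]
    - [-0.001, -0.001, -0.02]
    - [-0.001, -0.001, -0.02]
    - [-0.001, -0.001, -0.02]
  turn:
    - [0, 0, 0]
    - [0, 0, 0]
    - [0, 0, 0]
    - [0, 0, 0]
  fingers: [0, 0.045, 0.045, 0.045]

```text
time: 5.68
ee_pos: [0.6277, -0.0517, 0.1723]
eef_rot: [0.744, 0.669, -0.001, -0.001]
ft_force: [0.0, 0.4, -0.3]
gripper_width: 0.0449
```

Request:
arm_command:
  offset:
    - [0, 0, 0.015]
    - [0, 0, 0.03]
    - [0, 0, 0.039]
    - [0, 0, 0.039]
  turn:
    - [0, 0, 0]
    - [0, 0, 0]
    - [0, 0, 0]
    - [0, 0, 0]
  fingers: [0.045, 0.045, 0.045, 0.045]

```text
time: 6.18
ee_pos: [0.6274, -0.0516, 0.1328]
eef_rot: [0.744, 0.669, -0.001, -0.001]
ft_force: [0.8, 0.5, 0.5]
gripper_width: 0.0454
```

Request:
arm_command:
  offset:
    - [0, 0, 0]
    - [0, 0, 0]
    - [0, 0, 0]
    - [0, 0, 0]
  turn:
    - [0, 0, 0]
    - [0, 0, 0]
    - [0, 0, 0]
    - [0, 0, 0]
  fingers: [0.02, 0.005, 0.005, 0.005]
  force: 40

```text
time: 6.68
ee_pos: [0.6279, -0.0518, 0.135]
eef_rot: [0.744, 0.669, -0.0, 0.0]
ft_force: [-3.3, -0.3, 3.6]
gripper_width: 0.0134
```

```bash
python3 -c "
from h import *
togo([.6283,-.052,.168],84)
cv2.imwrite('pics/w7.png',r.capture('wrist')[:,:,::-1])
crop('pics/w7.png','pics/w7c.png',220,210,200,150,3)
"
```

```text
pos [ 0.6279 -0.0518  0.135 ] t 6.675 off [-0.0002  0.0004 -0.033 ] turn [-0.      0.0003 -0.0012] F [-3.31 -0.28  3.55] w 0.0134
```

View pics/w7c.png

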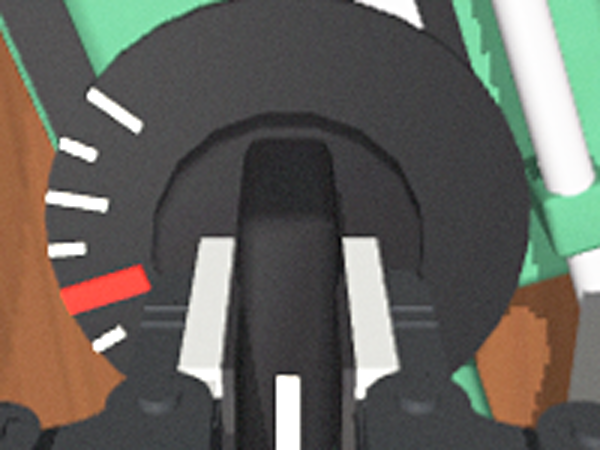

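The bar is gripped at 13.4 mm. I'll turn it clockwise, which is plus about tool z.

Request:
arm_command:
  offset:
    - [0, 0, 0]
    - [0, 0, 0]
    - [0, 0, 0]
    - [0, 0, 0]
    - [0, 0, 0]
  turn:
    - [0, 0, 0.13]
    - [0, 0, 0.27]
    - [0, 0, 0.41]
    - [0, 0, 0.55]
    - [0, 0, 0.69]
  fingers: [0.005, 0.005, 0.005, 0.005, 0.005]

```text
time: 7.35
ee_pos: [0.6272, -0.0515, 0.135]
eef_rot: [0.927, 0.376, -0.001, -0.0]
ft_force: [-4.2, 0.6, 6.5]
gripper_width: 0.0134
```

```bash
python3 -c "
from h import *
togo([.6283,-.052,.168],13.3)"
```

```text
pos [ 0.6272 -0.0515  0.135 ] t 7.35 off [ 0.0004  0.0011 -0.033 ] turn [-0.0009  0.0012  0.5383] F [-4.2   0.6   6.52] w 0.0134
```

Request:
arm_command:
  offset:
    - [0, 0, 0]
    - [0, 0, 0]
    - [0, 0, 0]
    - [0, 0, 0]
    - [0, 0, 0]
  turn:
    - [0, 0, 0.14]
    - [0, 0, 0.28]
    - [0, 0, 0.42]
    - [0, 0, 0.54]
    - [0, 0, 0.54]
  fingers: [0.005, 0.005, 0.005, 0.005, 0.005]

```text
time: 7.98
ee_pos: [0.6269, -0.051, 0.135]
eef_rot: [0.993, 0.117, -0.001, -0.001]
ft_force: [-4.9, 2.1, 7.3]
gripper_width: 0.013
```

```bash
python3 -c "
from h import *
togo([.6283,-.052,.168],13.3)
cv2.imwrite('pics/w8.png',r.capture('wrist')[:,:,::-1])
crop('pics/w8.png','pics/w8c.png',220,210,200,150,3)
"
```

```text
pos [ 0.6269 -0.051   0.135 ] t 7.975 off [ 0.0011  0.0012 -0.033 ] turn [-0.0015  0.0018  0.0018] F [-4.86  2.06  7.32] w 0.013
```

View pics/w8.png

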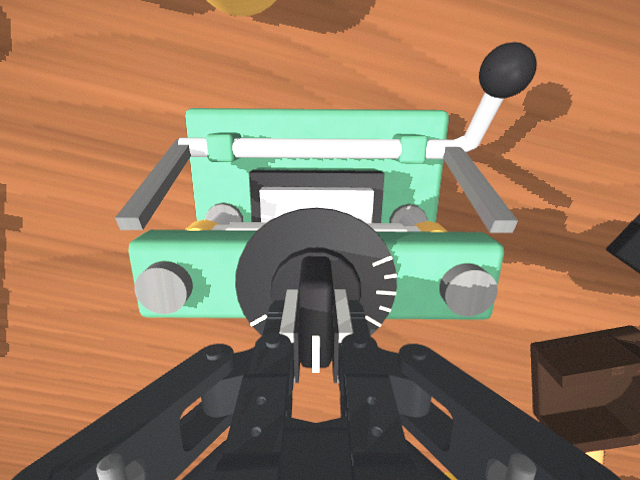

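Request:
arm_command:
  offset:
    - [0, 0, 0]
    - [0, 0, 0]
    - [0, 0, -0.04]
    - [0, 0, -0.09]
    - [0, 0, -0.09]
  turn:
    - [0, 0, 0]
    - [0, 0, 0]
    - [0, 0, 0]
    - [0, 0, 0]
    - [0, 0, 0]
  fingers: [0.045, 0.045, 0.045, 0.045, 0.045]

```text
time: 8.65
ee_pos: [0.6317, -0.0524, 0.229]
eef_rot: [0.993, 0.117, 0.005, 0.002]
ft_force: [-0.3, -0.1, 0.1]
gripper_width: 0.0451
```

```bash
python3 -c "
from h import *
togo([.6283,-.052,.168],13.3)
np.save('wc9.npy',np.array(cam('wrist')[2:]))
cv2.imwrite('pics/w9.png',r.capture('wrist')[:,:,::-1])
crop('pics/w9.png','pics/w9c.png',250,170,140,130,5)
"
```

```text
pos [ 0.6317 -0.0524  0.229 ] t 8.65 off [-0.0038 -0.0014  0.061 ] turn [ 0.0044 -0.0096  0.0026] F [-0.27 -0.07  0.14] w 0.0451
```

View pics/w9.png

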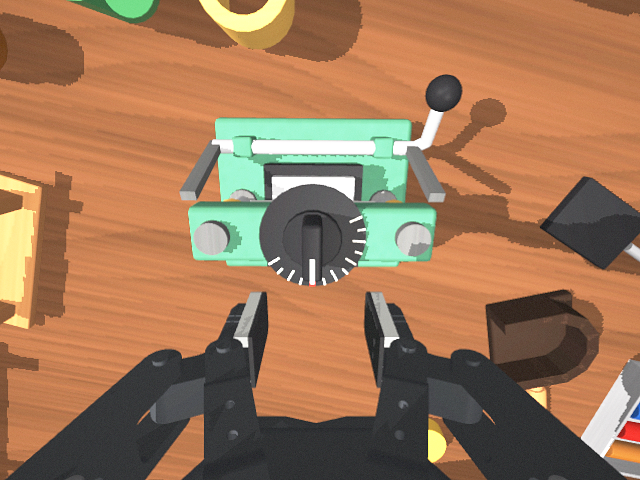

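View pics/w9c.png

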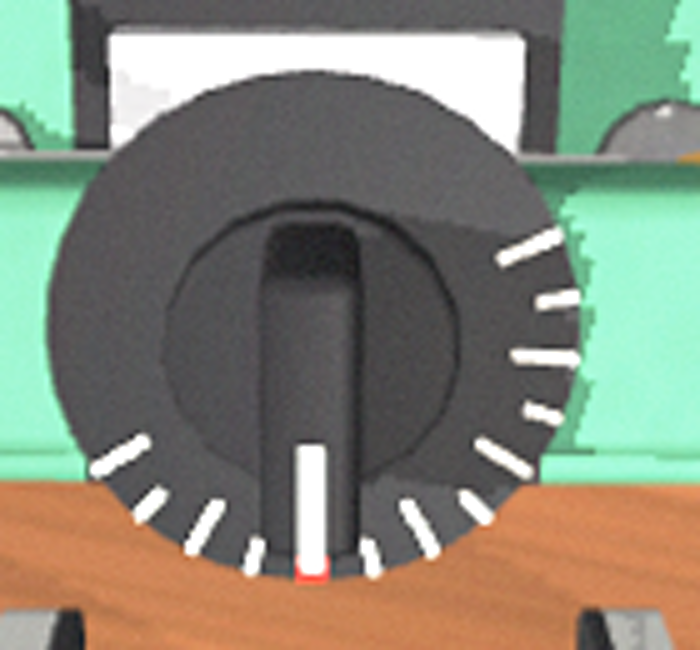

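The dial is set: the pointer covers the red mark, (312,283) in the full picture. Next I'll move over the gauge.

```bash
python3 - <<'E'
from h import *
togo([.449,.304,.225],-4.7)
w=cam('wrist')
for q in ((216,119),(410,119)):print(onz(w,q,.042))
st=r.observe()
E
```

```text
pos [ 0.63   -0.0521  0.2263] t 8.7 off [-0.0932 -0.3884 -0.    ] turn [ 0.0014 -0.0051  0.3167] F [-0.37  0.72 -0.18] w 0.045
[0.68867091 0.06332868 0.042     ]
[ 0.73377008 -0.12584267  0.042     ]
```

Request:
arm_command:
  offset:
    - [-0.013, -0.055, 0]
    - [-0.026, -0.11, 0]
    - [-0.04, -0.167, 0]
    - [-0.053, -0.222, 0]
    - [-0.066, -0.277, 0]
  turn:
    - [0, 0, 0.05]
    - [0, 0, 0.1]
    - [0, 0, 0.15]
    - [0, 0, 0.2]
    - [0, 0, 0.25]
  fingers: [0.045, 0.045, 0.045, 0.045, 0.045]

```text
time: 9.32
ee_pos: [0.4981, 0.2036, 0.2225]
eef_rot: [1.0, -0.009, -0.001, 0.0]
ft_force: [0.9, 0.7, 0.1]
gripper_width: 0.0446
```

```bash
python3 - <<'E'
from h import *
togo([.449,.304,.225],-4.7)
E
```

```text
pos [0.4981 0.2036 0.2225] t 9.325 off [-0.0508 -0.0995 -0.0024] turn [0.0006 0.0021 0.0648] F [0.94 0.72 0.12] w 0.0446
```

Request:
arm_command:
  offset:
    - [-0.025, -0.05, 0]
    - [-0.05, -0.1, 0]
    - [-0.05, -0.1, 0]
    - [-0.05, -0.1, 0]
  turn:
    - [0, 0, 0.03]
    - [0, 0, 0.065]
    - [0, 0, 0.065]
    - [0, 0, 0.065]
  fingers: [0.045, 0.045, 0.045, 0.045]

```text
time: 9.82
ee_pos: [0.4508, 0.3026, 0.223]
eef_rot: [0.999, -0.04, -0.001, 0.001]
ft_force: [0.4, -0.5, 0.3]
gripper_width: 0.0448
```

```bash
python3 - <<'E'
from h import *
togo([.449,.304,.225],-4.7)
print(cam('wrist')[2:])
cv2.imwrite('pics/w10.png',r.capture('wrist')[:,:,::-1])
E
```

```text
pos [0.4508 0.3026 0.223 ] t 9.825 off [-0.002  -0.0013 -0.002 ] turn [0.002  0.0013 0.0028] F [ 0.36 -0.5   0.26] w 0.0448
(array([-1.96320509,  2.12777354,  0.35171911]), array([0.33618257, 0.35007886, 0.54675667]))
```

View pics/w10.png

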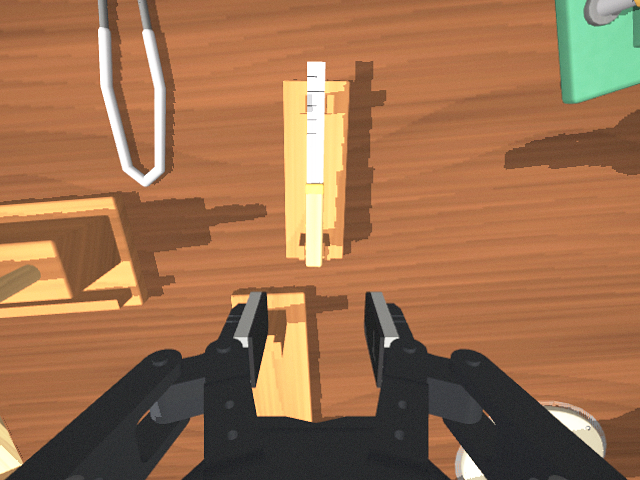

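```bash
python3 - <<'E'
from h import *
w=cam('wrist')
tip=onz(w,(316,62),.0545);jn=onz(w,(315,184.5),.062);re=onz(w,(314.3,267),.064)
print(tip,jn,re,np.linalg.norm((tip-re)[:2]),np.linalg.norm((tip-jn)[:2]))
v=tip-re;y=np.degrees(np.arctan2(v[1],v[0]));print("yaw",y)
u=np.array([np.cos(np.radians(y)),np.sin(np.radians(y)),0])
print("grip", re+.065*u, jn-.025*u, tip-.135*u)
g=np.mean([re+.065*u, jn-.025*u, tip-.135*u],0)
print(g)
crop('pics/w10.png','pics/w10c.png',270,50,100,230,3)
for z in (.09,.0):togo([g[0],g[1],z],y)
E
```

```text
[0.58294847 0.28989182 0.0545    ] [0.47262421 0.29988078 0.062     ] [0.38424111 0.30790356 0.064     ] 0.1995220214145116 0.11077555079625645
yaw -5.17939743897813
grip [0.44897571 0.30203572 0.064     ] [0.44772628 0.30213765 0.062     ] [0.44849968 0.30207887 0.0545    ]
[0.44840056 0.30208408 0.06016667]
pos [0.4513 0.3021 0.2232] t 9.875 off [-0.0028  0.      0.1332] turn [0.0017 0.0009 0.0098] F [0.51 0.23 0.79] w 0.0451
pos [0.4513 0.3021 0.2232] t 9.875 off [-2.700e-03 -1.000e-04  2.232e-01] turn [0.0017 0.0009 0.0098] F [0.51 0.23 0.79] w 0.0451
```

View pics/w10c.png

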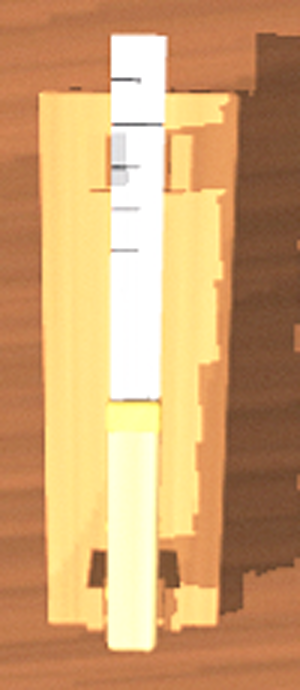

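Request:
arm_command:
  offset:
    - [-0.001, 0, 0.04]
    - [-0.003, 0, 0.085]
    - [-0.003, 0, 0.13]
    - [-0.003, 0, 0.165]
    - [-0.003, 0, 0.165]
  turn:
    - [0, 0, 0.01]
    - [0, 0, 0.01]
    - [0, 0, 0.01]
    - [0, 0, 0.01]
    - [0, 0, 0.01]
  fingers: [0.045, 0.045, 0.045, 0.045, 0.045]

```text
time: 10.5
ee_pos: [0.4466, 0.3006, 0.0566]
eef_rot: [0.999, -0.046, -0.003, 0.002]
ft_force: [-0.3, -0.2, -0.2]
gripper_width: 0.0451
```

```bash
python3 - <<'E'
from h import *
togo([.4485,.302,.0],-5.2)
cv2.imwrite('pics/w11.png',r.capture('wrist')[:,:,::-1])
E
```

```text
pos [0.4466 0.3006 0.0566] t 10.5 off [ 0.0021 -0.0018  0.0566] turn [ 0.0041  0.0057 -0.0018] F [-0.27 -0.16 -0.17] w 0.0451
```

View pics/w11.png

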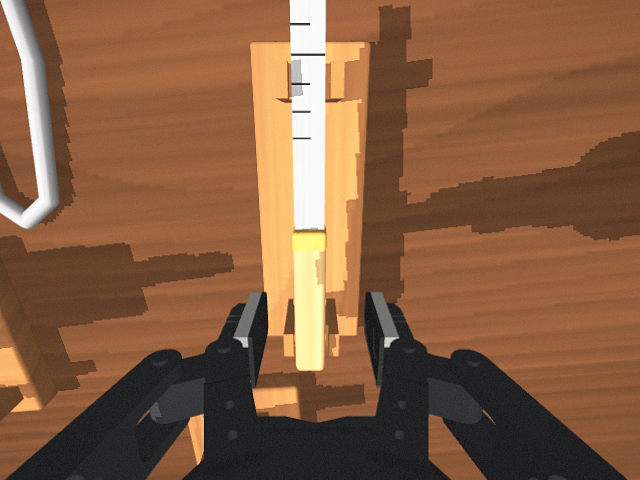

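```bash
python3 - <<'E'
from h import *
w=cam('wrist');st=r.observe();T=R.from_quat(st['eef_rot'])
for q,z in (((308.5,232),.062),((309,370),.064),((307.5,55),.0555)):
    P=onz(w,q,z);print(P,T.inv().apply(P-st['ee_pos']))
togo([.4485,.302,.0],-5.2)
E
```

```text
[0.47394396 0.30245639 0.062     ] [ 0.02546942 -0.0030302  -0.00353527]
[0.38527699 0.31098822 0.064     ] [-0.0636102  -0.00336108 -0.00536156]
[0.55995101 0.29442627 0.0555    ] [ 0.11186305 -0.00296149  0.00279585]
pos [0.4483 0.3018 0.0585] t 10.55 off [ 0.0003 -0.0003  0.0585] turn [ 0.0016  0.002  -0.0014] F [-0.48  0.34  0.44] w 0.045
```

Request:
arm_command:
  offset:
    - [0, -0.002, 0.015]
    - [0, -0.0025, 0.03]
    - [0, -0.0025, 0.045]
    - [0, -0.0025, 0.057]
    - [0, -0.0025, 0.057]
  turn:
    - [0, 0, 0]
    - [0, 0, 0]
    - [0, 0, 0]
    - [0, 0, 0]
    - [0, 0, 0]
  fingers: [0.045, 0.045, 0.045, 0.045, 0.045]

```text
time: 11.18
ee_pos: [0.4474, 0.3054, 0.001]
eef_rot: [0.999, -0.045, -0.001, 0.001]
ft_force: [-0.0, -0.8, 0.6]
gripper_width: 0.0451
```

```bash
python3 - <<'E'
from h import *
togo([.4485,.302,.0],-5.2)
cv2.imwrite('pics/w12.png',r.capture('wrist')[:,:,::-1])
togo([.4485,.302,.0],-5.2)
E
```

```text
pos [0.4474 0.3054 0.001 ] t 11.175 off [0.0014 0.0032 0.001 ] turn [0.0015 0.0022 0.0007] F [-0.01 -0.75  0.56] w 0.0451
pos [0.4481 0.3057 0.0017] t 11.225 off [0.0008 0.0036 0.0017] turn [0.0007 0.0009 0.0007] F [-0.73  0.09 -0.31] w 0.0451
```

View pics/w12.png

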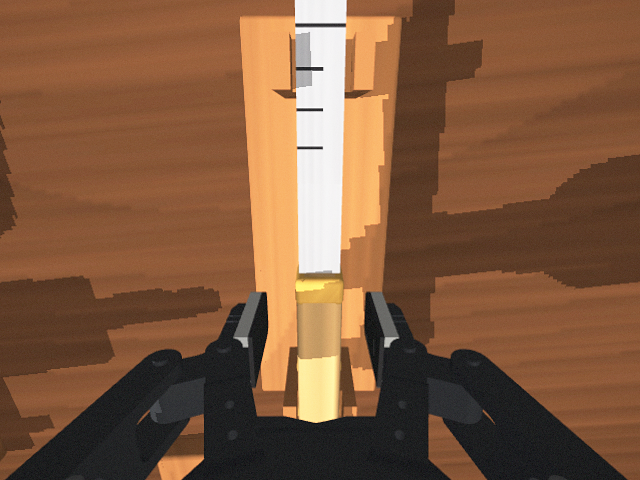

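Request:
arm_command:
  offset:
    - [0, 0.0015, 0]
    - [0, 0.0015, 0]
    - [0, 0.0015, 0]
    - [0, 0.0015, 0]
    - [0, 0.0015, 0]
  turn:
    - [0, 0, 0]
    - [0, 0, 0]
    - [0, 0, 0]
    - [0, 0, 0]
    - [0, 0, 0]
  fingers: [0.03, 0.015, 0.008, 0.008, 0.008]
  force: 60

```text
time: 11.85
ee_pos: [0.4487, 0.3044, 0.0029]
eef_rot: [0.999, -0.045, 0.001, -0.0]
ft_force: [0.5, -0.7, 6.1]
gripper_width: 0.0171
```

```bash
python3 - <<'E'
from h import *
togo([.4485,.302,.0],-5.2)
cv2.imwrite('pics/w13.png',r.capture('wrist')[:,:,::-1])
E
```

```text
pos [0.4487 0.3044 0.0029] t 11.85 off [-0.      0.0025  0.0029] turn [-0.0005 -0.0011  0.0005] F [ 0.46 -0.72  6.09] w 0.0171
```

View pics/w13.png

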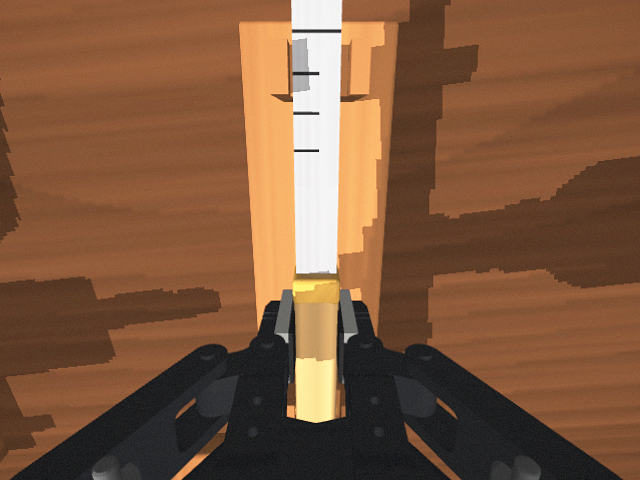

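Gripped at 17.1 mm. I'll lift straight up.

Request:
arm_command:
  offset:
    - [0, 0, -0.01]
    - [0, 0, -0.03]
    - [0, 0, -0.055]
    - [0, 0, -0.08]
    - [0, 0, -0.08]
  turn:
    - [0, 0, 0]
    - [0, 0, 0]
    - [0, 0, 0]
    - [0, 0, 0]
    - [0, 0, 0]
  fingers: [0.008, 0.008, 0.008, 0.008, 0.008]

```text
time: 12.52
ee_pos: [0.4496, 0.305, 0.084]
eef_rot: [0.999, -0.045, 0.002, -0.001]
ft_force: [0.9, 0.0, -1.5]
gripper_width: 0.0171
```

```bash
python3 - <<'E'
from h import *
togo([.4485,.302,.0],-5.2)
w=cam('wrist');st=r.observe();T=R.from_quat(st['eef_rot'])
cv2.imwrite('pics/w14.png',r.capture('wrist')[:,:,::-1])
# predicted pixels for gauge lines: grip at tool (0,0,-.055)
g=st['ee_pos']
for nm,x,dz in (('junc',.025,.002),('5mm',.06,-.0025+5e-3),('4mm line',.085,-.0025+4e-3),('3.5',.0975,.001),('3.0',.11,.0005),('tip',.135,-.0005)):
    print(nm,proj(w,g+T.apply([x,0,-.055-dz])))
E
```

```text
pos [0.4496 0.305  0.084 ] t 12.525 off [-0.0011  0.0033  0.084 ] turn [-0.0022 -0.0035  0.0006] F [ 0.91  0.05 -1.47] w 0.0171
junc [[313.65305199 275.2169579 ]]
5mm [[313.38202805 187.03478832]]
4mm line [[313.17863655 112.96526988]]
3.5 [[313.06641293  72.3237049 ]]
3.0 [[312.94608116  28.92070695]]
tip [[312.67695566 -67.51825912]]
```

View pics/w14.png

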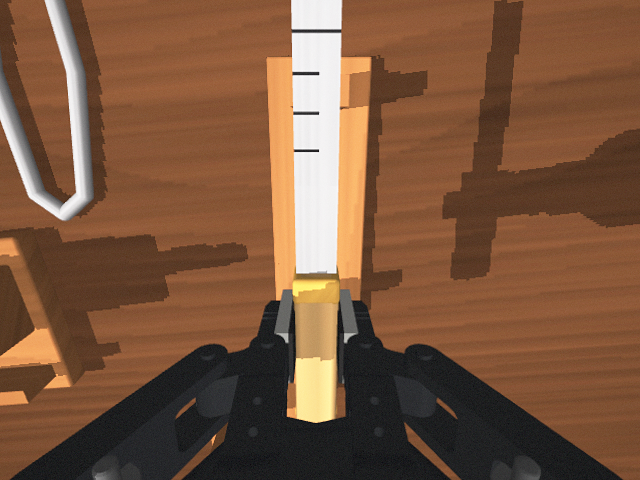

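The gauge is held off its rest. The predicted blade-line rows (113, 73, 29) match those seen (113, 73, 31), so the grip point lies 55 mm behind the reported TCP along the tool axis. I'll move to a staging pose in front of the press.

```bash
python3 - <<'E'
from h import *
togo([.414,-.103,.084],13.4)
E
```

```text
pos [0.4484 0.3044 0.0826] t 12.575 off [ 0.0024  0.4089 -0.0017] turn [-0.0004 -0.0011 -0.3241] F [-0.15  0.34 -2.6 ] w 0.0168
```

Request:
arm_command:
  offset:
    - [-0.005, 0.05, -0.01]
    - [-0.01, 0.105, -0.01]
    - [-0.01, 0.16, -0.01]
    - [-0.01, 0.215, -0.01]
    - [-0.008, 0.27, -0.01]
  turn:
    - [0, 0, -0.04]
    - [0, 0, -0.08]
    - [0, 0, -0.12]
    - [0, 0, -0.17]
    - [0, 0, -0.21]
  fingers: [0.008, 0.008, 0.008, 0.008, 0.008]

```text
time: 13.2
ee_pos: [0.4143, 0.0346, 0.091]
eef_rot: [0.998, 0.061, -0.001, -0.0]
ft_force: [1.4, -0.9, -1.6]
gripper_width: 0.0165
```

```bash
python3 - <<'E'
from h import *
togo([.414,-.103,.084],13.4)
E
```

```text
pos [0.4143 0.0346 0.091 ] t 13.2 off [-0.017   0.1366  0.007 ] turn [-0.0005  0.0023 -0.1121] F [ 1.41 -0.91 -1.61] w 0.0165
```

Request:
arm_command:
  offset:
    - [-0.006, 0.045, 0]
    - [-0.012, 0.09, 0.007]
    - [-0.017, 0.137, 0.007]
    - [-0.017, 0.137, 0.007]
    - [-0.017, 0.137, 0.007]
  turn:
    - [0, 0, -0.04]
    - [0, 0, -0.08]
    - [0, 0, -0.112]
    - [0, 0, -0.112]
    - [0, 0, -0.112]
  fingers: [0.008, 0.008, 0.008, 0.008, 0.008]

```text
time: 13.82
ee_pos: [0.4143, -0.1013, 0.0842]
eef_rot: [0.993, 0.115, -0.001, -0.001]
ft_force: [-0.2, 0.1, -1.8]
gripper_width: 0.0171
```

```bash
python3 - <<'E'
from h import *
togo([.414,-.103,.084],13.4)
cv2.imwrite('pics/w15.png',r.capture('wrist')[:,:,::-1])
cv2.imwrite('pics/t15.png',r.capture('top')[:,:,::-1])
togo([.414,-.103,.084],13.4)
crop('pics/t15.png','pics/t15c.png',295,135,110,110,6)
E
```

```text
pos [ 0.4143 -0.1013  0.0842] t 13.825 off [-0.0007  0.0016  0.0002] turn [-0.0021  0.0022 -0.0032] F [-0.21  0.08 -1.8 ] w 0.0171
pos [ 0.4147 -0.1007  0.0846] t 13.925 off [-0.0012  0.0021  0.0006] turn [-0.0014  0.0014 -0.0011] F [-0.58 -0.43 -1.89] w 0.0172
```

View pics/w15.png

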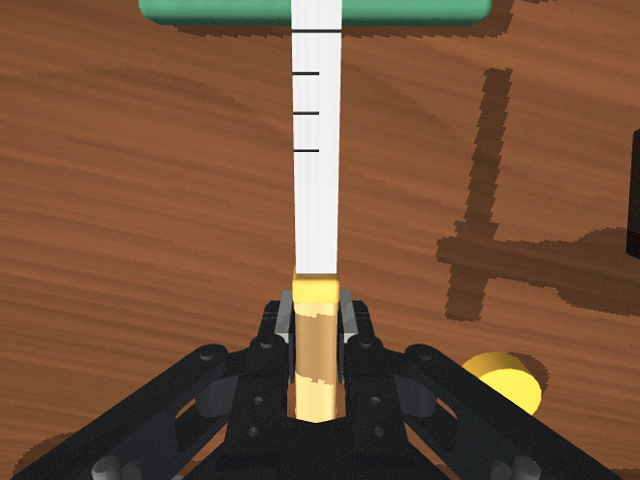

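View pics/t15c.png

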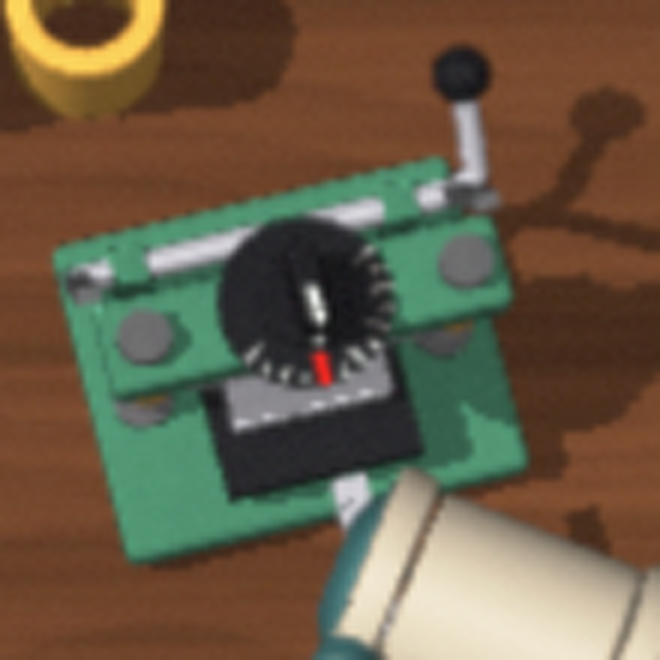

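Request:
arm_command:
  offset:
    - [0, 0, 0.02]
    - [0.008, 0.001, 0.04]
    - [0.016, 0.001, 0.059]
    - [0.025, 0.001, 0.059]
    - [0.025, 0.001, 0.059]
  turn:
    - [0, 0, 0]
    - [0, 0, 0]
    - [0, 0, 0]
    - [0, 0, 0]
    - [0, 0, 0]
  fingers: [0.008, 0.008, 0.008, 0.008, 0.008]

```text
time: 14.55
ee_pos: [0.4413, -0.0967, 0.0268]
eef_rot: [0.993, 0.117, 0.001, 0.0]
ft_force: [0.1, 0.7, -1.6]
gripper_width: 0.0167
```

```bash
python3 - <<'E'
from h import *
X=np.array([np.cos(np.radians(13.4)),np.sin(np.radians(13.4)),0])
P=np.array([.594,-.060,.0])
g=P-X*.16; togo([g[0],g[1],.0255],13.4)
cv2.imwrite('pics/w16.png',r.capture('wrist')[:,:,::-1])
cv2.imwrite('pics/t16.png',r.capture('top')[:,:,::-1])
crop('pics/t16.png','pics/t16c.png',295,135,110,110,6)
st=r.observe();T=R.from_quat(st['eef_rot'])
tip=st['ee_pos']+T.apply([.135,.001,-.055+.0025]);print('tip',tip,proj(cam('top'),tip))
E
```

```text
pos [ 0.4413 -0.0967  0.0268] t 14.55 off [-0.003  -0.0003  0.0013] turn [ 0.0009 -0.0012 -0.0002] F [ 0.13  0.67 -1.56] w 0.0167
tip [ 0.57204407 -0.06674248  0.07959599] [[350.20323917 209.88917049]]
```

View pics/w16.png

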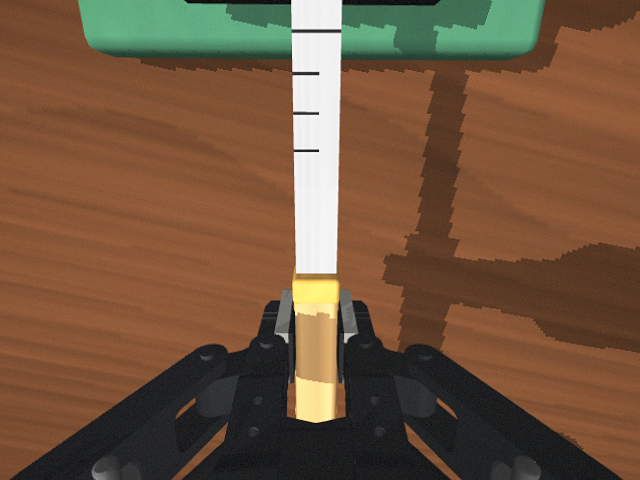

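View pics/t16c.png

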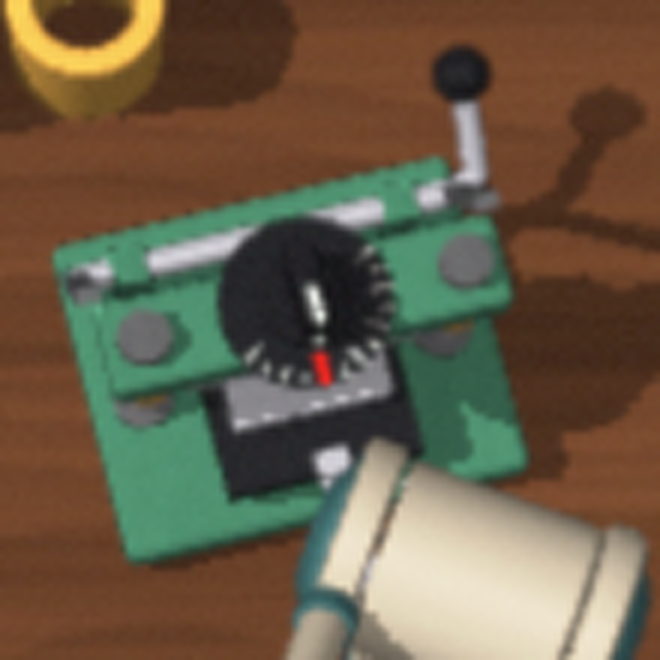

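```bash
python3 - <<'E'
from h import *
t=cam('top');w=cam('wrist')
c=lambda x,y:(295+(x+.5)/6-.5,135+(y+.5)/6-.5)
X=np.array([np.cos(np.radians(13.4)),np.sin(np.radians(13.4)),0]);Y=np.array([-X[1],X[0],0])
a,b=onz(t,c(232,430),.075),onz(t,c(394,393),.075);print("top front",(a+b)/2,np.linalg.norm(a-b))
m=(a+b)/2
a,b=onz(t,c(230,502),.06),onz(t,c(425,457),.06);print("low front",(a+b)/2,np.linalg.norm(a-b),(a+b)/2+.03*X)
# wrist lower plate front edge corners at row~3 : cols 187,440 ; base front top edge corners
a,b=onz(w,(187,2),.06),onz(w,(440,2),.06);print("wrist low",(a+b)/2,np.linalg.norm(a-b),(a+b)/2+.03*X)
tip=np.array([.57204,-.06674,0])
for p in (m,(a+b)/2+.03*X): d=tip-p;print('tip rel',d@X,d@Y)
E
```

```text
top front [ 0.59347938 -0.05737851  0.075     ] 0.08206046624028263
low front [ 0.56239931 -0.06468587  0.06      ] 0.09935893870569779 [ 0.59158259 -0.05773343  0.06      ]
wrist low [ 0.56028725 -0.06848947  0.06      ] 0.09246037163608337 [ 0.58947053 -0.06153704  0.06      ]
tip rel -0.023025213423586037 -0.004138102272866663
tip rel -0.018161775160969514 -0.0010218295378787781
```

The tip is seen at (350.4,209.6) in the top picture and predicted at (350.2,209.9). It is about 22 mm in front of the top plate's edge and within 4 mm of the middle line. I'll advance slightly, then lower to feel the lower plate.

Request:
arm_command:
  offset:
    - [0.004, -0.001, 0.004]
    - [0.008, -0.002, 0.008]
    - [0.008, -0.002, 0.012]
    - [0.008, -0.002, 0.015]
    - [0.008, -0.002, 0.015]
  turn:
    - [0, 0, 0]
    - [0, 0, 0]
    - [0, 0, 0]
    - [0, 0, 0]
    - [0, 0, 0]
  fingers: [0.008, 0.008, 0.008, 0.008, 0.008]

```text
time: 15.28
ee_pos: [0.447, -0.0934, 0.011]
eef_rot: [0.993, 0.116, -0.0, -0.0]
ft_force: [-0.2, 0.2, -1.9]
gripper_width: 0.017
```

Request:
arm_command:
  offset:
    - [0, 0, 0.001]
    - [0, 0, 0.002]
    - [0, 0, 0.002]
  turn:
    - [0, 0, 0]
    - [0, 0, 0]
    - [0, 0, 0]
  fingers: [0.008, 0.008, 0.008]

```text
time: 15.65
ee_pos: [0.4478, -0.0936, 0.0096]
eef_rot: [0.993, 0.116, 0.0, 0.0]
ft_force: [0.3, -0.1, 1.1]
gripper_width: 0.0167
```

```bash
python3 - <<'E'
from h import *
togo([.45,-.093,.0075],13.4);s=r.observe();print(s['torque'],s['joint_torque'])
E
```

```text
pos [ 0.4478 -0.0936  0.0096] t 15.65 off [ 0.0023 -0.      0.0021] turn [ 0.0006 -0.0009 -0.0022] F [ 0.29 -0.13  1.09] w 0.0167
[ 0.13433531 -0.20044347  0.02030452] [ 3.91953648e-02 -3.39351082e+01 -1.63366914e+01 -6.25192816e-02
  9.41189658e-02  5.71346449e-03]
```

The force z has risen by about 2.8 N, so the blade is on the lower plate. I'll slide in.

Request:
arm_command:
  offset:
    - [0.003, 0, 0]
    - [0.007, 0, 0]
    - [0.011, 0, 0]
    - [0.015, 0, 0]
    - [0.018, 0, 0]
  turn:
    - [0, 0, 0]
    - [0, 0, 0]
    - [0, 0, 0]
    - [0, 0, 0]
    - [0, 0, 0]
  fingers: [0.008, 0.008, 0.008, 0.008, 0.008]

```text
time: 16.27
ee_pos: [0.4654, -0.0893, 0.0094]
eef_rot: [0.993, 0.116, 0.0, 0.0]
ft_force: [-0.5, -0.5, 2.2]
gripper_width: 0.0169
```

```bash
cat >> h.py <<'E'
def tiprel():
    st=r.observe();T=R.from_quat(st['eef_rot'])
    X=np.array([np.cos(np.radians(13.4)),np.sin(np.radians(13.4)),0]);Y=np.array([-X[1],X[0],0])
    d=st['ee_pos']+T.apply([.135,.001,-.0525])-np.array([.593,-.058,.06])
    F=st['ft_force'];M=st['torque']
    print("t",st['time'],"tip rel",(d@X).round(4),(d@Y).round(4),d[2].round(4),"Fpress",(F@X).round(2),(F@Y).round(2),F[2].round(2),"M",(M@X).round(3),(M@Y).round(3),M[2].round(3),"yaw",np.degrees(np.arctan2(*T.apply([1,0,0])[[1,0]])).round(2),"pitch",np.degrees(T.apply([1,0,0])[2]).round(2),"w",st['gripper_width'].round(4))
E
python3 - <<'E'
from h import *
tiprel()
cv2.imwrite('pics/w17.png',r.capture('wrist')[:,:,::-1])
tiprel()
E
```

```text
Traceback (most recent call last):
  File "h.py", line 35, in tiprel
    print("t",st['time'],"tip rel",(d@X).round(4),(d@Y).round(4),d[2].round(4),"Fpress",(F@X).round(2),(F@Y).round(2),F[2].round(2),"M",(M@X).round(3),(M@Y).round(3),M[2].round(3),"yaw",np.degrees(np.arctan2(*T.apply([1,0,0])[[1,0]])).round(2),"pitch",np.degrees(T.apply([1,0,0])[2]).round(2),"w",st['gripper_width'].round(4))
                                                                                                                                                                                                                                                                                                         ^^^^^^^^^^^^^^^^^^^^^^^^^
AttributeError: 'float' object has no attribute 'round'
```

```bash
sed -i "s/st\['gripper_width'\].round(4))/round(st['gripper_width'],4))/" h.py
python3 - <<'E'
from h import *
tiprel()
cv2.imwrite('pics/w17.png',r.capture('wrist')[:,:,::-1])
tiprel()
E
```

```text
t 16.275 tip rel 0.0036 -0.0021 0.0019 Fpress -0.59 -0.4 2.23 M -0.017 -0.281 -0.026 yaw 13.29 pitch 0.02 w 0.0169
t 16.325 tip rel 0.004 -0.0022 0.002 Fpress 0.94 -0.11 2.93 M 0.011 -0.447 0.028 yaw 13.29 pitch 0.05 w 0.0167
```

View pics/w17.png

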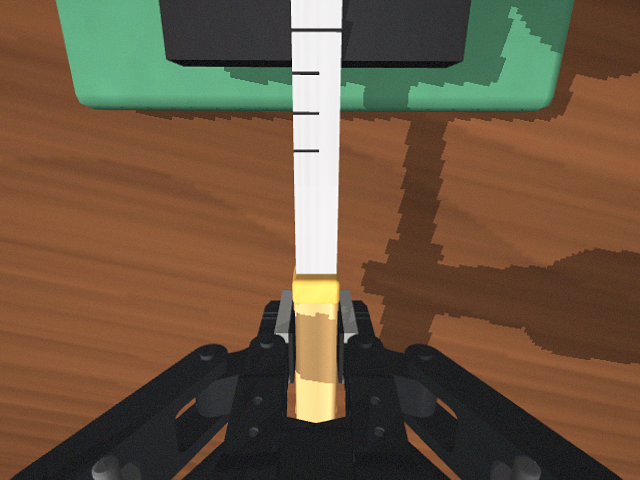

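The lower plate's front edge crosses the blade at row 62, about 34 mm behind the tip, so the tip is at about +4 mm. That agrees with the computed value.

Request:
arm_command:
  offset:
    - [0.003, 0, 0]
    - [0.006, 0, 0]
    - [0.009, 0, 0]
    - [0.012, 0, 0]
    - [0.014, 0, 0]
  turn:
    - [0, 0, 0]
    - [0, 0, 0]
    - [0, 0, 0]
    - [0, 0, 0]
    - [0, 0, 0]
  fingers: [0.008, 0.008, 0.008, 0.008, 0.008]

```text
time: 16.95
ee_pos: [0.4788, -0.0861, 0.0094]
eef_rot: [0.993, 0.116, 0.0, 0.0]
ft_force: [-0.4, -0.6, 4.8]
gripper_width: 0.0171
```

```bash
python3 -c "
from h import *
tiprel()"
```

```text
t 16.95 tip rel 0.0174 -0.0021 0.0019 Fpress -0.57 -0.51 4.8 M -0.031 -0.324 -0.071 yaw 13.28 pitch 0.01 w 0.0171
```

Request:
arm_command:
  offset:
    - [0.002, 0, 0]
    - [0.004, 0, 0]
    - [0.004, 0, 0]
  turn:
    - [0, 0, 0]
    - [0, 0, 0]
    - [0, 0, 0]
  fingers: [0.008, 0.008, 0.008]

```text
time: 17.32
ee_pos: [0.4823, -0.0851, 0.0094]
eef_rot: [0.993, 0.116, -0.0, 0.0]
ft_force: [-2.2, 0.6, 5.4]
gripper_width: 0.0168
```

```bash
python3 -c "
from h import *
tiprel()"
```

```text
t 17.325 tip rel 0.0211 -0.002 0.0019 Fpress -1.95 1.09 5.38 M 0.001 -0.299 -0.05 yaw 13.29 pitch -0.02 w 0.0168
```

Request:
arm_command:
  offset:
    - [0.002, 0, 0]
    - [0.003, 0, 0]
    - [0.003, 0, 0]
  turn:
    - [0, 0, 0]
    - [0, 0, 0]
    - [0, 0, 0]
  fingers: [0.008, 0.008, 0.008]

```text
time: 17.7
ee_pos: [0.4842, -0.0845, 0.0094]
eef_rot: [0.993, 0.116, -0.001, -0.0]
ft_force: [-3.7, -1.0, 6.8]
gripper_width: 0.0169
```

```bash
python3 -c "
from h import *
tiprel()"
```

```text
t 17.7 tip rel 0.0231 -0.0018 0.0016 Fpress -3.86 -0.09 6.77 M 0.009 0.032 0.006 yaw 13.3 pitch -0.12 w 0.0169
```

Request:
arm_command:
  offset:
    - [0.001, 0, 0]
    - [0.002, 0, 0]
    - [0.002, 0, 0]
  turn:
    - [0, 0, 0]
    - [0, 0, 0]
    - [0, 0, 0]
  fingers: [0.008, 0.008, 0.008]

```text
time: 18.08
ee_pos: [0.4855, -0.084, 0.0094]
eef_rot: [0.993, 0.116, -0.002, -0.0]
ft_force: [-5.2, -1.3, 8.3]
gripper_width: 0.0166
```

```bash
python3 -c "
from h import *
tiprel()"
```

```text
t 18.075 tip rel 0.0246 -0.0016 0.0015 Fpress -5.38 -0.08 8.32 M -0.049 0.2 0.022 yaw 13.31 pitch -0.18 w 0.0166
```

Request:
arm_command:
  offset:
    - [0, 0, 0]
    - [0, 0, 0]
    - [0, 0, 0]
    - [0, 0, 0]
    - [0, 0, 0]
  turn:
    - [0, 0, 0]
    - [0, 0, 0]
    - [0, 0, 0]
    - [0, 0, 0]
    - [0, 0, 0]
  fingers: [0.008, 0.008, 0.008, 0.008, 0.008]

```text
time: 18.7
ee_pos: [0.4855, -0.084, 0.0094]
eef_rot: [0.993, 0.116, -0.002, -0.0]
ft_force: [-5.7, -1.2, 8.1]
gripper_width: 0.017
```

```bash
python3 - <<'E'
from h import *
tiprel()
for n in('wrist','top','scene'):cv2.imwrite(f'pics/{n}18.png',r.capture(n)[:,:,::-1])
tiprel();s=r.observe();print(s['joint_vel'])
crop('pics/top18.png','pics/t18c.png',295,135,110,110,5)
crop('pics/wrist18.png','pics/w18c.png',140,0,360,180,2)
E
```

```text
t 18.7 tip rel 0.0245 -0.0016 0.0015 Fpress -5.85 0.15 8.09 M -0.04 0.232 0.007 yaw 13.31 pitch -0.18 w 0.017
t 18.85 tip rel 0.0246 -0.0016 0.0015 Fpress -4.88 -0.92 8.89 M 0.023 0.176 -0.01 yaw 13.31 pitch -0.18 w 0.0169
[-0.00129615  0.0008931   0.00140204  0.00049557 -0.00187876 -0.00098865]
```

View pics/w18c.png

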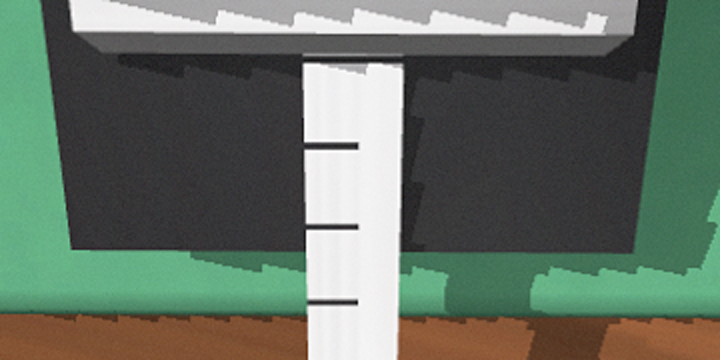

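View pics/t18c.png

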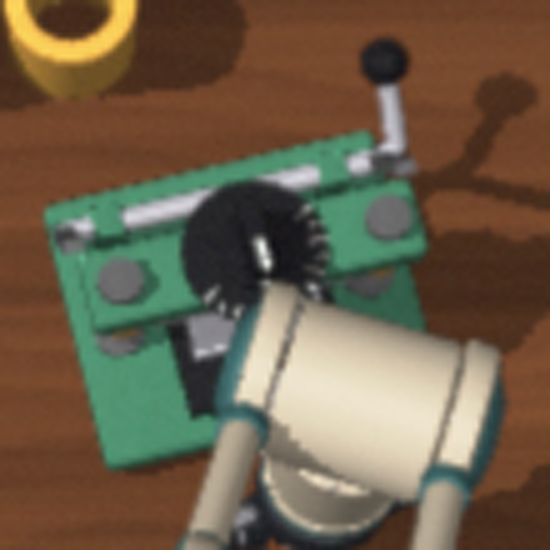

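The 3.0 mm line sits right at the top plate's edge, in the enlarged crop at about (350,60). The drag is steady at about 5 N and everything is still, so I'm handing in.

```bash
python3 -c "
from h import *
print(r.job_done());tiprel()"
```

```text
the job is handed in; nothing more can be done
None
the job is handed in; nothing more can be done
```

The gauge is in place under the top plate and still gripped, and I handed the job in at about 18.9 s of the 72 s. The hand-in gave no verdict.

**What I did:**
- I gripped the dial bar and turned it about 1.23 rad clockwise onto the red mark.
- I lifted the gauge out of the small rest by its handle and laid its blade on the lower plate.
- I slid it in until it dragged.

**Last checks:**
- **Dial:** in the close-up after I let go, the pointer covered the red mark. I did not re-measure it after the insertion, because the arm hid the mark in the top picture.
- **Blade:** its 3.0 mm line is at the top plate's front edge. The tip is about 24.6 mm under the plate and about 2 mm off the middle line. The blade is square within about 0.2°.
- **Drag:** it holds steady at about 5 N and the arm is still. By my estimate about 5 N bears on the top plate, below the 7 N that starts to lift it. I could not read the top plate's lift directly.
- **Other things:** I touched nothing else on the table that I know of, but I did not re-measure where those things are.

**What disagreed:** the real fingertips were about 36 mm behind the reported TCP. My first try at gripping the dial therefore closed above the bar. I found the offset by pressing lightly on the bar (about 17 N) and corrected for it from then on. The blade met the lower plate about 2 mm higher than this correction predicted.

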